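Clamp a gel cassette in an electrophoresis tank with its tension wedge

TASK

Set up the vertical gel tank: gently stand the gel cassette from the white rack in the slot of the electrode core, against the green gasket. Then put the orange wedge tip down into the gap between the cassette and the sloping ribs of the clear tank, and tap it down gently until it is tight and stays so by itself; the plates crack if it is driven in hard. Leave the cup and the two vials behind the work where they stand.

Things in the scene. Friction and masses are not known exactly. Their poses are not given: they have to be found in the camera images.
- core: pale grey electrode core, fixed in a clear open tank (106 x 128 mm, walls 70 mm high). Origin on the bench below the gasket's face; z up, y along the cassette slot, x = 0 the face of the relaxed gasket, -x the wedge side. The core's columns are up to 85 mm high at |y| = 33 to 56 mm, its terminal pins 105 mm at x = 32, |y| = 49. For |y| under 30 mm nothing is over 70 mm: room for fingers.
- cassette_slot (a point): point of the core, its axes: middle of the cassette slot on the slot's floor, 7 mm over the bench. Slot 12 mm wide in x (green gasket at +6 mm, two guide posts at -6 mm, |y| over 46 mm, 74 mm high), 104 mm long in y, flared at the top; the cassette stands upright in it with 3 mm of play. The gasket is U-shaped silicone that yields up to 5 mm, about 20 N per mm.
- wedge_gap (a point): point of the core, its axes: where to aim the wedge's tip, 15.5 mm to -x of the gasket's face at rim height (70 mm). The gap lies between the seated cassette and two ribs of the tank (|y| 10 to 24 mm) sloping 1:5, so it narrows downwards; flared above 60 mm. The core has hidden play of +-2.5 mm in the tank: both sides are met with the tip 18 to 50 mm over the bench; where it is tight must be felt.
- cassette_mid (a point): centre of the loose gel cassette: clear upright plate pack 9 mm thick (x), 100 mm wide (y), 100 mm high (z), 0.1 kg, in a slot of the white rack (slot walls 46 mm high, floor 10 mm over the bench). Take it by the top edge across its thickness, mid-width. It is the same both ways round. Set down at 15 mm/s or so it is safe; 60 N against the core cracks it.
- wedge_tab (a point): middle of the loose orange wedge's grip tab, the wedge's axes: tab 12 mm (x) by 28 mm (y), 18 mm below to 14 mm above this point, flat top; take it across y. Wedge 0.06 kg, upright in a pocket of the rack, sides 36 mm high. In the gap it locks by friction (about 0.3). A push of 9 to 12 N down on the tab's top makes it tight; over 15 N can crack the plates (limit 26 N of wedge on cassette).
- wedge_tip (a point): middle of the underside of the wedge's tip, the wedge's axes (z up, tab at x = -8.5 mm, z = +106 mm). Wedge 50 mm wide (y), 120 mm high, 7 mm thick at the tip (+x side bevelled to a 4 mm nose below z = 8 mm), 24 mm at z = 85 mm: its +x face (x = 3.5 mm) is upright, for the cassette; its -x face slopes 1:5, for the ribs: keep its x along the core's. Once it bites, the push rises 2 to 3 N per mm.
- blue_vial: bystander: plastic vial with blue snap cap, 33 mm across, 104 mm high; origin under its foot
- white_vial: bystander: plastic vial with white snap cap, 35 mm across, 90 mm high; origin under its foot
- cup: bystander: thin clear cup, 70 mm across, 80 mm high; origin under its foot
Things that resemble listed ones, but are neither listed nor needed, are in the scene too. Of the things that look like the part that bears wedge_tab, the larger one is meant.

How it is judged (in metres and radians):
On the way, in this order (a step that is already met when the one before it is completed fails the run):
1. the cassette stands in the core's slot, on its floor and let go (z of cassette_mid in the frame of core between 0.052 and 0.062 m and y of cassette_mid in the frame of core between -0.005 and 0.005 m and x of cassette_mid in the frame of core between -0.011 and 0.001 m and angle between the z axis of cassette_mid and the z axis of core, either way round below 0.15 rad and angle between the x axis of cassette_mid and the x axis of core, either way round below 0.12 rad and contact force between the fingers and cassette below 0.2 N), for 0.2 s.
2. the wedge's tip is down in the gap between cassette and ribs (z of wedge_tip in the frame of core between 0.004 and 0.06 m and y of wedge_tip in the frame of core between -0.015 and 0.015 m and x of wedge_tip in the frame of core between -0.022 and -0.006 m and angle between the z axis of wedge_tip and the z axis of core, either way round below 0.15 rad and x of wedge_tab in the frame of core between -0.036 and -0.012 m), for 0.1 s.
At the end, for the whole second after the job is handed in: Cassette on the slot floor (5 mm in height and sideways), upright and square to the gasket (7 to 8 deg); wedge upright (6 deg), tip down in the gap, sloping side to the ribs, within 15 mm of mid-width; both let go and at rest; the wedge by itself presses on the cassette with 7 to 26 N (all of step 2 and z of cassette_mid in the frame of core between 0.052 and 0.062 m and y of cassette_mid in the frame of core between -0.005 and 0.005 m and x of cassette_mid in the frame of core between -0.011 and 0.001 m and angle between the z axis of cassette_mid and the z axis of core, either way round below 0.15 rad and angle between the x axis of cassette_mid and the x axis of core, either way round below 0.12 rad and contact force between wedge and cassette between 7 and 26 N and angle between the z axis of wedge_tip and the z axis of core, either way round below 0.1 rad and linear speed of each of wedge, cassette below 0.01 m/s); the robot touches nothing.
It fails at once if the wedge is driven so hard that it presses on the cassette with more than 26 N (contact force between wedge and cassette above 26 N).
It fails at once if the cassette is forced or dropped on the core with more than 60 N (contact force between cassette and core above 60 N).
It fails at once if the blue vial is shifted by more than 30 mm or tipped (distance of blue_vial from where it was at the start of the episode above 0.03 m or angle between blue_vial's own z axis and vertical above 0.4 rad).
It fails at once if the white vial is shifted by more than 30 mm or tipped (distance of white_vial from where it was at the start of the episode above 0.03 m or angle between white_vial's own z axis and vertical above 0.4 rad).
It fails at once if the cup is shifted by more than 30 mm or tipped (distance of cup from where it was at the start of the episode above 0.03 m or angle between cup's own z axis and vertical above 0.4 rad).
It also fails if it takes over 67 s, if anything falls off the work surface, if the arm or the gripper's body presses on something with over 40 N, if the wrist force passes 120 N, or if a joint passes its speed limit or range.

ROBOT

A 6-joint arm with a two-finger parallel gripper is mounted at the origin on a cart in front of the work surface, level with it; the furniture and walls round the work are solid. World frame = base frame: x ahead of the robot, y to its left, z up, the work surface at z = 0. Lengths are in mm, angles in degrees, forces in N, time in s.
With the tool pointing down it reaches from about 325 to 875 mm from the base axis. Payload 4.4 kg.
Tool frame: the origin (TCP) lies on the mounting face of the last link; the fingertips stand 173 mm ahead of it and the grasp point (between the pads) lies 155 mm ahead of it; z points along the fingers, y is the direction in which the jaws open and shut (so a half turn about z gives the same grasp; the last joint's range is limited). The gripper opens to 85 mm and grips with 20 to 120 N. Pads are 22 mm wide; open, the fingers measure 114 mm over their backs; the gripper's body (76 mm by 85 mm) begins 54 mm behind the grasp point. The pads swing forward as they close: fully open they stand 13 mm farther back than shut.
Start: joints at [-79.842, 11.837, 88.321, -0, 79.842, -8.623], TCP at [185.115, -544.391, 404.682] pointing down, gripper open.
Joint ranges: [-156.59, 156.59], [-49.26, 127.26], [12.9, 141.05], [-63.56, 243.56], [4.71, 150.69], [-161.64, 161.64]. Speed limits (degrees/s): [159.86, 159.86, 180, 180, 180, 180].

INTERFACE

Orientations are given as [roll, pitch, yaw] about the fixed x, y, z axes, in that order (R = Rz(yaw) Ry(pitch) Rx(roll)).
In Python, from cell import * gives the robot as it stands.
- The arm moves only by the tool step_arm, never from a script. Its argument "rows" is a list of rows, each an object with "xyz": the shift along the tool's x, y, z in cm, a list of three; "twist": the turn about the tool's z in degrees. In form: [{"xyz": [dx, dy, dz], "twist": twist}, ...]. A call has 1 to 12 rows; each row is the pose to reach, as a shift and turn from the pose measured when the call began, along the tool's axes at that moment; what a row does not reach only later rows make up. A row lasts 1/12 s, in which the tool goes at most 41.7 mm and 7.16 degrees, less where a joint would pass 70% of its speed; a pose out of reach is approached as far as the arm can. A call with a gripper value outside its range is refused whole. "fingers" is the closure, from 0 (fully open) to 1 (shut), set as the call begins (left out, the last holds). The fingers move at their own pace and stop on an object; "force" is the grip in N (left out, the last holds). Time passes only in rows, so rows that repeat a pose let the fingers close. It gives the time, the measured TCP pose, the force and the opening at its end, in the units of the state.
- get_state(): the state, without advancing time (a new reading comes with each control period).
- snapshot(name): name is "scene" or "top"; returns a dict with "color" (384x512x3 uint8, blue, green, red), "fx", "fy", "cx", "cy" (pixels), "R" (3x3) and "t" (3): a world point X has camera coordinates R X + t. Camera axes: x right, y down, z forward; pixel columns grow to the right and rows downward; lengths in mm; the calibration is good to about 2 mm. A picture is of the moment at which its call begins. There is no depth.
- sign_off(): hands the job in, once; it reports no verdict.
Trained networks look in a picture, given as the dict that the camera call returned (one of the last four; its "shot" number tells which), for a name from the list of things; names that differ only in an ending like _2 or _b are one class to them, and where a whole thing is asked for, a point or a joint stands for the part that bears it (a point fixed in the world has none). Each returns a list of dicts, best first, with "confidence" (0 to 1); they miss things now and then, are a little off and sometimes report something else, mostly with a low value. They report only what shows in the picture. A call takes as long as a camera call. They do not tell look-alikes from the thing itself.
- trace(picture, target): "mask" (384x512 bool, what is visible of it) and "centre" ([column, row] in pixels, amid what is visible of it).
The state is a dict: "clock": time; "joints": joint angles; "joint_velocities": joint speeds; "effort": joint torques, N m; "tcp_pos": TCP position; "orientation": TCP orientation; "ft_force": force on the tool from outside, world axes, zero at the start; "moment": the same for the moment, N m; "grip_width": opening from 0.0 (shut) to 1.0 (fully open).
Only numpy, scipy, OpenCV 4.12 (cv2) and the standard library are available. Lean on these libraries where they do the work, as an engineer would, in place of code of your own. Each camera call takes 0.05 s, during which the arm holds its last target.

## Working session

There is one attempt and no reset: what is moved stays moved. The work goes in short steps, Python scripts to look and compute and a tool call to move; the robot and the scene stay as the last step left them, time stands still between calls to the robot, and variables do not carry over. Pictures are saved under pics/ and viewed, and the job is handed in when it is done.

Besides the shell and the picture viewer there is one more tool, called as name(argument=value, ...) on one line, values as JSON. step_arm: Moves the arm, as the interface text tells. Its arguments: {"type":"object","properties":{"rows":{"type":"array","items":{"type":"object","properties":{"xyz":{"type":"array","items":{"type":"number"}},"twist":{"type":"number"}}}},"fingers":{"type":"number"},"force":{"type":"number"}},"required":["rows"]}

```bash
ls; mkdir -p pics; python3 - <<'E'
from cell import *
import cv2,pickle
print(get_state())
for n in("scene","top"):
    s=snapshot(n); pickle.dump(s,open(f"{n}.pkl","wb"))
    cv2.imwrite(f"pics/{n}0.png",s["color"])
    print(n,s["fx"],s["fy"],s["cx"],s["cy"],s["R"],s["t"],s["shot"])
    for k in["core","cassette_mid","wedge_tab","wedge_tip","cup","blue_vial","white_vial","cassette_slot","wedge_gap"]:
        try:
            print(k,[(round(d["confidence"],2),d["centre"],int(d["mask"].sum())) for d in trace(s,k)])
        except Exception as e: print(k,e)
E
```

```text
pics
{'clock': 0.0, 'joints': array([-7.98439450e+01,  1.18861597e+01,  8.84068636e+01,  1.26917809e-03,
        7.98414114e+01, -8.62289911e+00]), 'joint_velocities': array([-0.04774597,  0.01350102,  0.0465818 , -0.06302177,  0.08458155,
       -0.03378355]), 'effort': array([-1.05365925e-03, -3.83030498e+01, -2.91599536e+01, -3.13678293e-04,
        1.04271391e-02, -8.53156223e-06]), 'tcp_pos': array([ 185.03006752, -544.0245168 ,  403.4892699 ]), 'orientation': array([-1.79867272e+02, -2.13904709e-02,  1.87787040e+01]), 'ft_force': array([-0.48048908,  0.374484  , -0.78520631]), 'moment': array([-0.03507648,  0.00584363, -0.02615432]), 'grip_width': 1.0027157880622533}
scene 386.64466698504464 386.64466698504464 252.52675118977686 189.19200400759124 [[-0.77520651 -0.63168651  0.00519783]
 [-0.39749242  0.4813751  -0.78120279]
 [ 0.49097316 -0.60765959 -0.62425571]] [693.27704447 110.45973941 898.68757852] 1
core [(0.89, [257.6, 207.0], 1438)]
cassette_mid [(0.63, [300.4, 160.9], 363)]
wedge_tab [(0.82, [228.5, 308.3], 604), (0.69, [335.3, 160.0], 319)]
wedge_tip [(0.81, [336.9, 1
[... 316 characters left out ...]
0.7856747958584 193.3569078149938 [[ 0.00450988 -0.99991068 -0.01258124]
 [-0.98186187 -0.00204303 -0.18958662]
 [ 0.18954398  0.01320805 -0.98178339]] [384.59907305 584.11852049 897.05610639] 2
core [(0.63, [246.0, 205.1], 1286)]
cassette_mid [(0.75, [338.3, 194.5], 292), (0.28, [248.9, 201.2], 1281)]
wedge_tab [(0.85, [175.9, 240.3], 299), (0.49, [347.3, 230.7], 261)]
wedge_tip [(0.76, [348.3, 232.1], 246), (0.69, [174.2, 244.5], 349), (0.3, [250.0, 205.6], 1356), (0.21, [334.9, 156.5], 219)]
cup [(0.57, [301.4, 153.4], 595)]
blue_vial [(0.79, [335.2, 155.0], 222)]
white_vial [(0.68, [264.2, 157.7], 200)]
cassette_slot [(0.64, [248.4, 202.7], 1358)]
wedge_gap [(0.74, [251.1, 203.4], 1342)]
```

```bash
python3 - <<'E'
import cv2
a=cv2.imread("pics/scene0.png");b=cv2.imread("pics/top0.png")
cv2.imwrite("pics/s0.png",cv2.resize(a[120:345,180:380],(800*200//225*0+533,600),interpolation=cv2.INTER_CUBIC))
cv2.imwrite("pics/t0.png",cv2.resize(b[125:275,150:370],(800,545),interpolation=cv2.INTER_CUBIC))
E
```

```text
(no output)
```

View pics/s0.png

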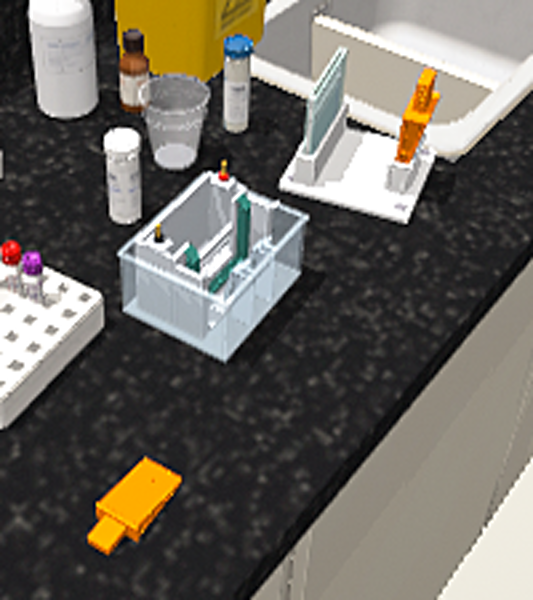

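View pics/t0.png

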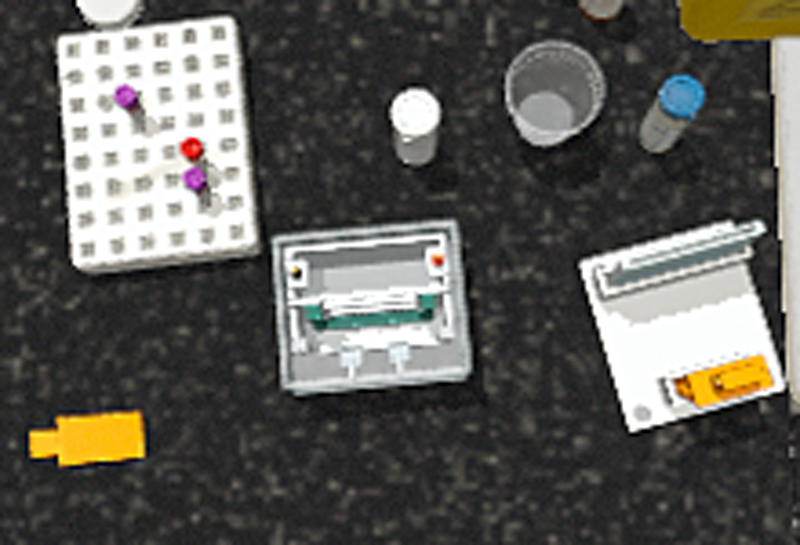

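View pics/scene0.png

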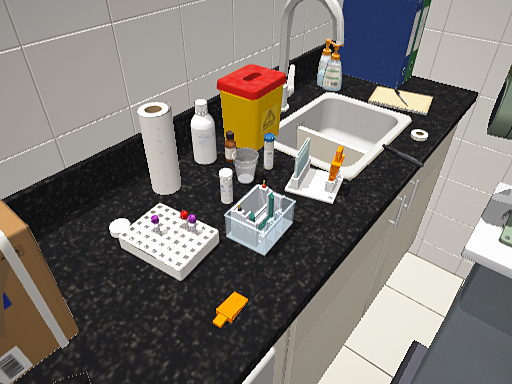

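```bash
cat > h.py <<'E'
import cv2,pickle,numpy as np
def load(n): return pickle.load(open(n+".pkl","rb"))
def proj(s,X):
    X=np.atleast_2d(X)@np.array(s["R"]).T+np.array(s["t"])
    return np.c_[s["fx"]*X[:,0]/X[:,2]+s["cx"],s["fy"]*X[:,1]/X[:,2]+s["cy"]]
def ray(s,p):
    R=np.array(s["R"]);d=R.T@np.array([(p[0]-s["cx"])/s["fx"],(p[1]-s["cy"])/s["fy"],1]);return -R.T@np.array(s["t"]),d
def onz(s,p,z):
    o,d=ray(s,p);return o+d*(z-o[2])/d[2]
def tri(s1,p1,s2,p2):
    o1,d1=ray(s1,p1);o2,d2=ray(s2,p2);d1/=np.linalg.norm(d1);d2/=np.linalg.norm(d2)
    A=np.c_[d1,-d2];k=np.linalg.lstsq(A,o2-o1,rcond=None)[0];a=o1+d1*k[0];b=o2+d2*k[1];return (a+b)/2,np.linalg.norm(a-b)
def crop(s,x0,y0,w,h,f,name,pts=None,step=10):
    im=cv2.resize(s["color"][y0:y0+h,x0:x0+w],(w*f,h*f),interpolation=cv2.INTER_CUBIC)
    for c in range((x0//step+1)*step,x0+w,step): cv2.putText(im,str(c),(int((c-x0+.5)*f)-12,10),0,.35,(0,255,255),1);cv2.line(im,(int((c-x0+.5)*f),12),(int((c-x0+.5)*f),18),(0,255,255),1)
    for r in range((y0//step+1)*step,y0+h,step): cv2.putText(im,str(r),(0,int((r-y0+.5)*f)+4),0,.35,(0,255,255),1);cv2.line(im,(24,int((r-y0+.5)*f)),(32,int((r-y0+.5)*f)),(0,255,255),1)
    if pts is not None:
        for poly in pts:
            q=((poly-[x0,y0]+.5)*f).astype(int)
            cv2.polylines(im,[q],False,(255,0,255),1)
    cv2.imwrite("pics/"+name,im)
E
python3 - <<'E'
from h import *
t=load("top");s=load("scene")
crop(t,220,180,64,58,12,"tcore.png")
crop(s,218,178,84,75,9,"score.png")
crop(t,305,180,64,62,12,"track.png")
crop(s,280,130,70,75,9,"srack.png")
E
```

```text
(no output)
```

View pics/tcore.png

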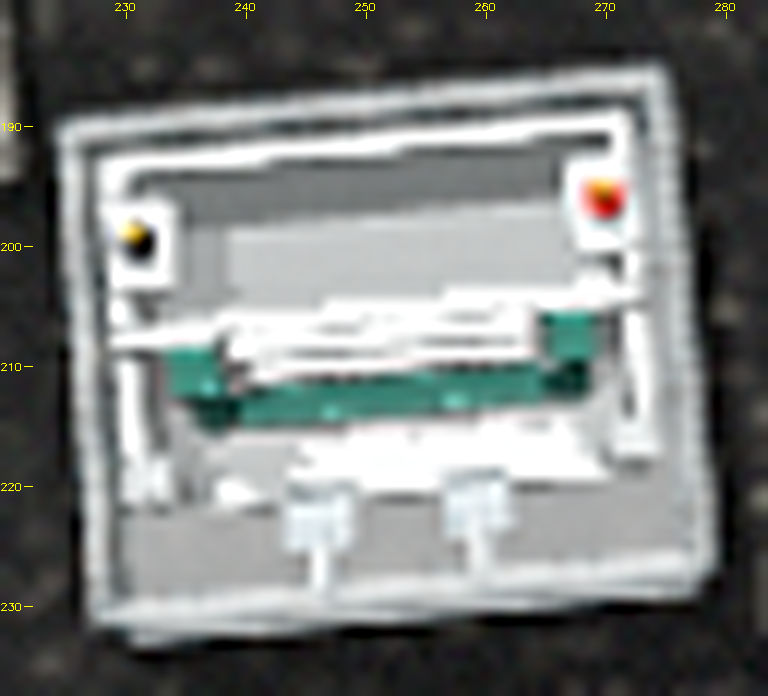

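View pics/score.png

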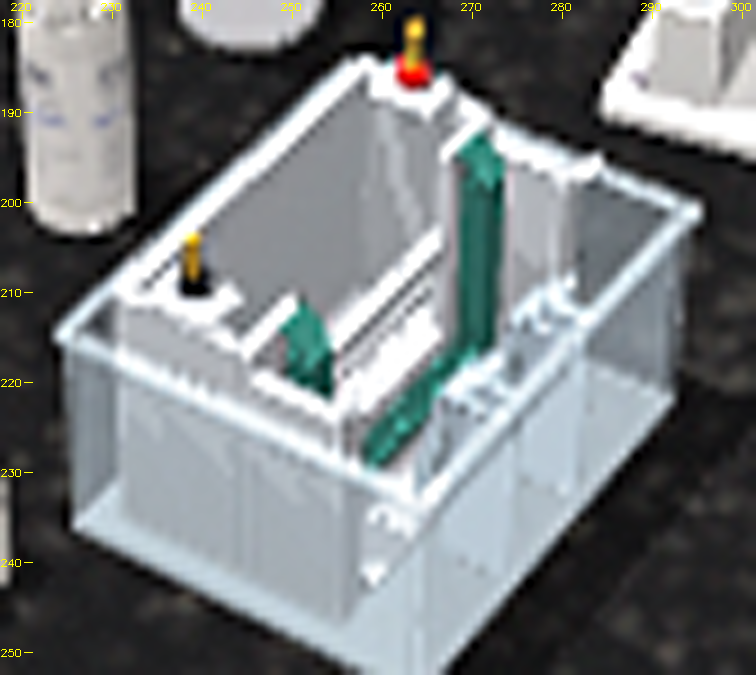

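View pics/track.png

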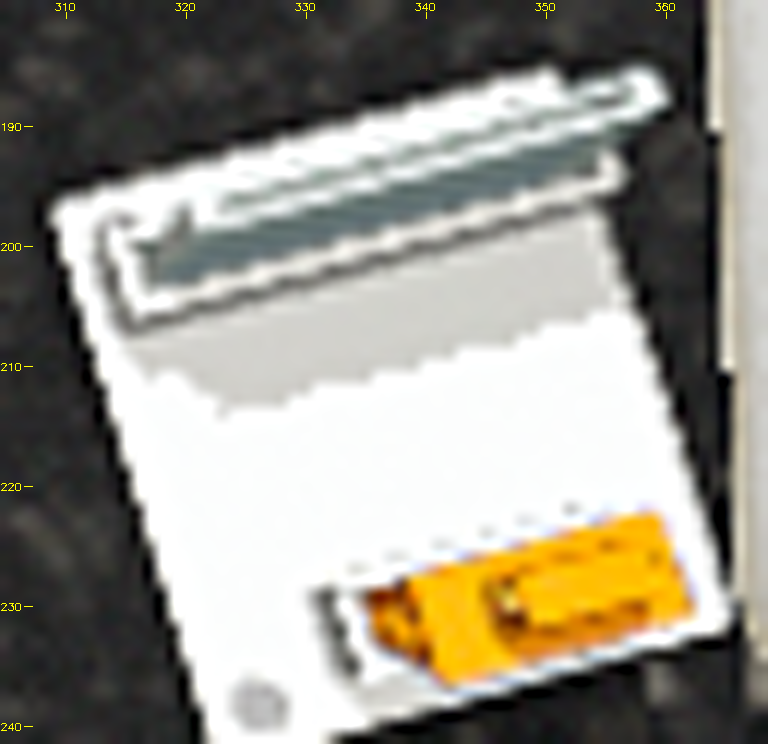

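View pics/srack.png

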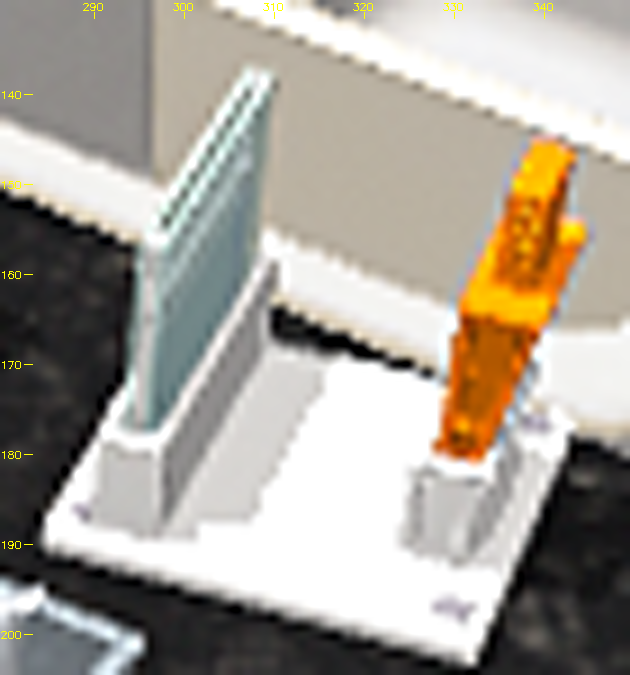

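```bash
python3 - <<'E'
from h import *
t=load("top");s=load("scene")
a,e=tri(t,(230.5,198.7),s,(238.8,204.2));b,e2=tri(t,(269.7,195),s,(263.5,180))
print(a,e,b,e2,np.linalg.norm(a-b))
for n,p in [("black",(230.5,198.7)),("red",(269.7,195))]: print(n,onz(t,p,104))
for n,p in [("black",(238.8,204.2)),("red",(263.5,180))]: print(n,onz(s,p,104))
# tank rim corners outer at z70
for p in [(225,190),(274.5,185),(279,227.5),(228,231.5)]: print(onz(t,p,70)[:2])
print()
for p in [(224.3,214.5),(258,184),(295.7,200.7),(264.5,235.3)]: print(onz(s,p,70)[:2])
print("cass top corners z110")
for p in [(360,186),(318,198)]: print(onz(t,p,110)[:2])
for p in [(297,155),(308.5,138)]: print(onz(s,p,110)[:2])
E
```

```text
[559.86919055 460.39825379  99.37053528] 3.1266098381456446 [568.58578065 363.01246337 103.41204272] 3.286901226736684 97.85859646292457
black [560.40728508 460.77894519 104.        ]
red [569.92865769 363.82869716 104.        ]
black [554.76789583 463.87122856 104.        ]
red [566.51371705 363.08753661 104.        ]
[589.21857757 478.75711808]
[602.64417954 351.04809654]
[492.86315482 339.97070985]
[482.33775387 468.71034826]

[582.88049935 480.88044197]
[593.81704013 348.39559787]
[488.2522398  342.13589566]
[475.6995706  475.08749661]
cass top corners z110
[591.82535101 141.58648656]
[561.56995953 245.5626354 ]
[560.61782011 235.18052344]
[582.78894461 148.02769833]
```

```bash
cat >> h.py <<'E'
def T(pose,P):
    x,y,yaw=pose;c,s_=np.cos(np.radians(yaw)),np.sin(np.radians(yaw));P=np.atleast_2d(P).astype(float)
    return np.c_[x+c*P[:,0]-s_*P[:,1],y+s_*P[:,0]+c*P[:,1],P[:,2]]
def box(x0,x1,y0,y1,z0,z1):
    L=[]
    for z in(z0,z1): L.append([[x0,y0,z],[x1,y0,z],[x1,y1,z],[x0,y1,z],[x0,y0,z]])
    for x in(x0,x1):
        for y in(y0,y1): L.append([[x,y,z0],[x,y,z1]])
    return [np.array(l,float) for l in L]
def wedge(z0=0):
    A=[(-3.5,8-8),(0.5,0),(3.5,8),(3.5,85),(-20.5,85),(-3.5,0)]
    L=[]
    for y in(-25,25): L.append([[x,y,z+z0] for x,z in A])
    for x,z in A: L.append([[x,-25,z+z0],[x,25,z+z0]])
    return [np.array(l,float) for l in L]+box(-14.5,-2.5,-14,14,88+z0,120+z0)
CORE=[np.array(l,float) for l in [[[32,-49,90],[32,-49,105]],[[32,49,90],[32,49,105]]]]+box(-12,0,-52,52,7,74)+box(-15.5,-15,-24,24,69,70)
E
python3 - <<'E'
from h import *
t=load("top");s=load("scene")
core=(531,409.8,5.7); cas=(574,192,15.5)
cb=box(-4.5,4.5,-50,50,10,110)
for nm,S,a,b in(("t",t,(220,180,64,58,12),(305,180,64,62,12)),("s",s,(218,178,84,75,9),(280,130,70,75,9))):
    crop(S,*a,nm+"c1.png",[proj(S,T(core,l)) for l in CORE])
    crop(S,*b,nm+"r1.png",[proj(S,T(cas,l)) for l in cb]+[proj(S,T((490,157,15.5),l)) for l in wedge(10)])
E
cd pics; python3 -c "
import cv2,numpy as np
for k in 'cr':
    a=cv2.imread('t%s1.png'%k);b=cv2.imread('s%s1.png'%k)
    a=cv2.resize(a,(480,480*a.shape[0]//a.shape[1]));h=a.shape[0]
    cv2.imwrite('x%s.png'%k,b)
"
```

```text
(no output)
```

View pics/tc1.png

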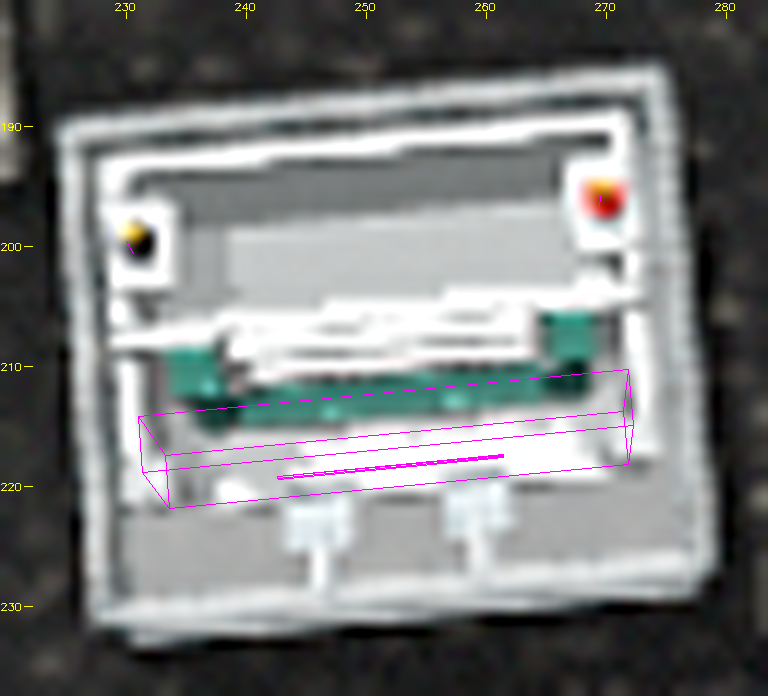

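View pics/sc1.png

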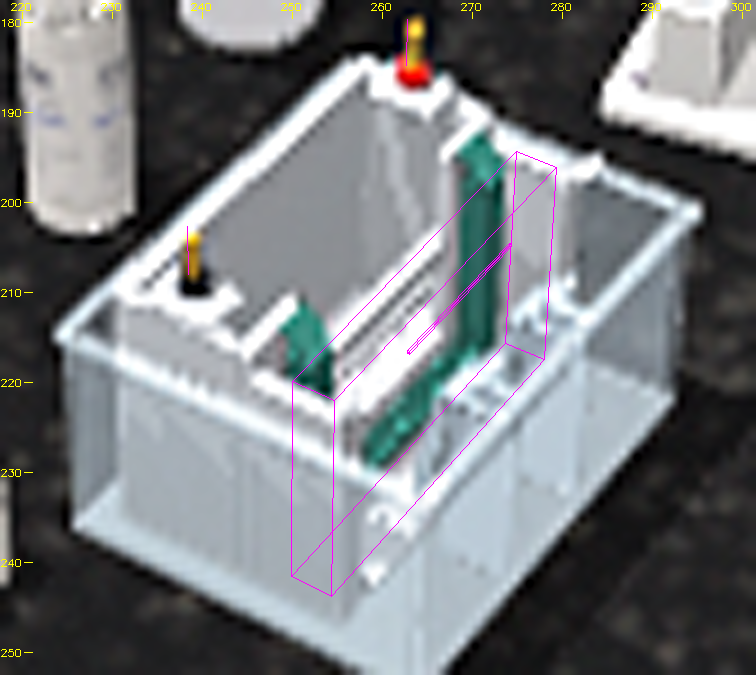

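View pics/tr1.png

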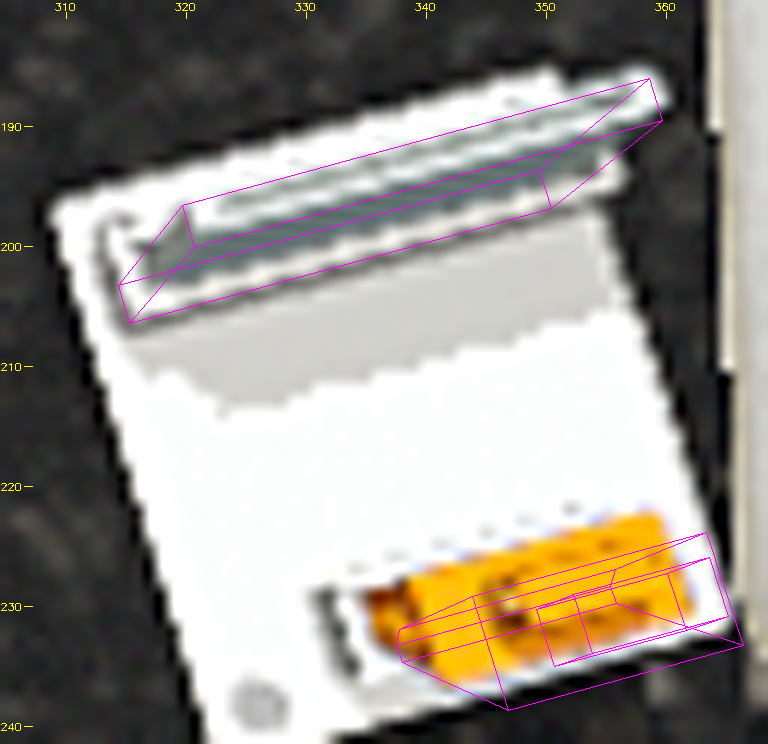

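View pics/sr1.png

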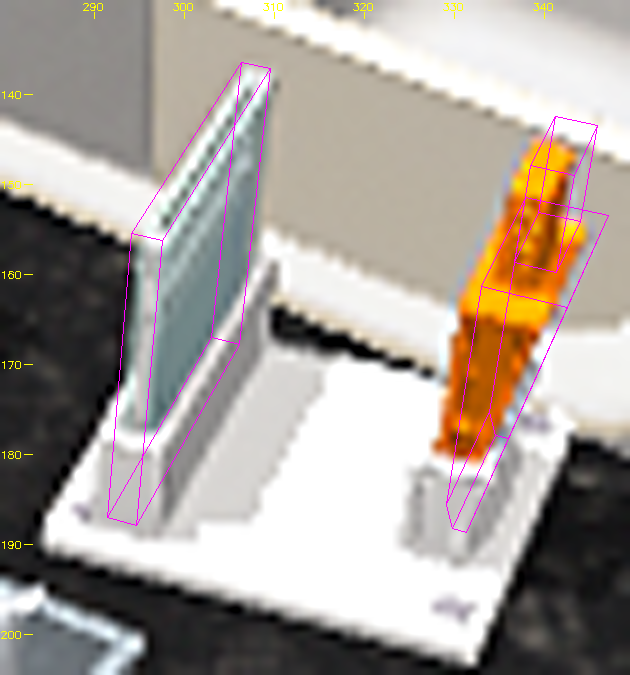

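```bash
cat > fit.py <<'E'
from h import *
from scipy.optimize import least_squares
t=load("top");s=load("scene")
W={"core":[(32,49,104.),(32,-49,104.)],"cas":[(-4.5,50,110),(4.5,50,110),(-4.5,-50,110),(4.5,-50,110)],
"wed":[(3.5,25,95),(-20.5,25,95),(-20.5,-25,95),(3.5,-25,95)],}
obs=[("t","core",0,(230.5,198.7)),("t","core",1,(269.7,195)),("s","core",0,(238.8,204.2)),("s","core",1,(263.5,180)),
("s","cas",1,(295,156.3)),("s","cas",0,(297.8,157.4)),("s","cas",3,(306.8,137.3)),("s","cas",2,(309.7,138.2)),
("t","cas",3,(358.5,185.4)),("t","cas",2,(360,188.6)),
("t","wed",3,(359,222.3)),("t","wed",2,(362.3,230)),("t","wed",1,(342.5,236.6)),("t","wed",0,(338.5,227.8)),
("s","wed",0,(331,163.7)),("s","wed",1,(340,166))]
keys=["core","cas","wed"]
def res(p):
    off={"t":p[9:12],"s":p[12:15]};r=[]
    for c,k,i,px in obs:
        S=t if c=="t" else s
        X=T(p[3*keys.index(k):][:3],[W[k][i]])+off[c]
        r+=list(proj(S,X)[0]-px)
    return np.r_[r,p[9:]/3]
f=least_squares(res,[531,410,5.7,574,192,15.5,495,168,15.5]+[0]*6)
for i,k in enumerate(keys): print(k,f.x[3*i:3*i+3].round(1))
print("off",f.x[9:].round(1));r=f.fun[:-6].reshape(-1,2)
for o,q in zip(obs,r): print(o[:3],q.round(1))
E
python3 fit.py
```

```text
core [531.5 409.2   5.8]
cas [573.8 192.4  15.7]
wed [493.  168.4  17.7]
off [ 1.7 -0.2  0.4 -1.7  0.2 -1.4]
('t', 'core', 0) [-0.1  0.1]
('t', 'core', 1) [ 0.2 -0.1]
('s', 'core', 0) [ 0.1 -0.5]
('s', 'core', 1) [-0.2  0.6]
('s', 'cas', 1) [-0.3  0. ]
('s', 'cas', 0) [ 0.4 -0.3]
('s', 'cas', 3) [-0.1 -0.1]
('s', 'cas', 2) [ 0.2 -0.3]
('t', 'cas', 3) [ 0.  -0.1]
('t', 'cas', 2) [-0.3  0.2]
('t', 'wed', 3) [-0.5 -0.8]
('t', 'wed', 2) [-0.3  0.8]
('t', 'wed', 1) [0.2 0.4]
('t', 'wed', 0) [ 0.8 -0.2]
('s', 'wed', 0) [-0.5  0.1]
('s', 'wed', 1) [ 0.1 -0.1]
```

Candidates for the wedge are the orange piece in the rack (scene ≈336,162; top ≈348,231) and the orange piece lying flat at scene ≈229,310 (top ≈176,242). The flat one is about 80 mm long. The one in the rack fits the 120 x 50 mm model, stands upright in a pocket and is the larger, so it is the one meant. The crop above confirmed this, with the slope on the -x side.

```bash
cat > go.py <<'E'
import sys,numpy as np
from cell import *
from scipy.spatial.transform import Rotation as Ro
x,y,z,yaw=map(float,sys.argv[1:5])
s=get_state();R=Ro.from_euler("xyz",s["orientation"],degrees=True)
d=R.inv().apply(np.array([x,y,z])-s["tcp_pos"])/10
tw=-(yaw-s["orientation"][2]); tw=(tw+180)%360-180
print("t",round(s["clock"],2),"pos",s["tcp_pos"].round(1),"ori",s["orientation"].round(2),"F",s["ft_force"].round(2),"grip",round(s["grip_width"],3)); print("xyz cm",d.round(2),"twist",round(tw,1))
E
python3 go.py 574 192.5 370 105.7
```

```text
t 1.0 pos [ 185.1 -544.4  404.7] ori [-180.      0.     18.78] F [ 0.29 -0.48 -0.6 ] grip 0.998
xyz cm [ 60.54 -57.24   3.47] twist -86.9
```

step_arm(rows=[{"xyz": [60.5,-57.2,2],"twist": -86.9},{"xyz": [60.5,-57.2,2],"twist": -86.9},{"xyz": [60.5,-57.2,2],"twist": -86.9},{"xyz": [60.5,-57.2,2],"twist": -86.9},{"xyz": [60.5,-57.2,2],"twist": -86.9},{"xyz": [60.5,-57.2,2],"twist": -86.9},{"xyz": [60.5,-57.2,2],"twist": -86.9},{"xyz": [60.5,-57.2,2],"twist": -86.9},{"xyz": [60.5,-57.2,2],"twist": -86.9},{"xyz": [60.5,-57.2,2],"twist": -86.9},{"xyz": [60.5,-57.2,2],"twist": -86.9},{"xyz": [60.5,-57.2,2],"twist": -86.9}], fingers=0.3, force=40)

```text
clock: 2.0
tcp_pos: [418.9, -100.3, 393.1]
orientation: [179.9, 0.1, 105.1]
ft_force: [0.2, -1.7, 0.8]
grip_width: 0.697
```

```bash
python3 go.py 574 192.5 370 105.7
```

```text
t 2.0 pos [ 418.9 -100.3  393.1] ori [1.7994e+02 6.0000e-02 1.0507e+02] F [ 0.19 -1.65  0.76] grip 0.697
xyz cm [24.24 22.59  2.31] twist -0.6
```

step_arm(rows=[{"xyz": [24.2,22.6,2.3],"twist": -0.6},{"xyz": [24.2,22.6,2.3],"twist": -0.6},{"xyz": [24.2,22.6,2.3],"twist": -0.6},{"xyz": [24.2,22.6,2.3],"twist": -0.6},{"xyz": [24.2,22.6,2.3],"twist": -0.6},{"xyz": [24.2,22.6,2.3],"twist": -0.6},{"xyz": [24.2,22.6,2.3],"twist": -0.6},{"xyz": [24.2,22.6,2.3],"twist": -0.6},{"xyz": [24.2,22.6,2.3],"twist": -0.6},{"xyz": [24.2,22.6,2.3],"twist": -0.6},{"xyz": [24.2,22.6,2.3],"twist": -0.6}], fingers=0.6)

```text
clock: 2.92
tcp_pos: [573.9, 192.1, 369.7]
orientation: [-180.0, 0.1, 105.7]
ft_force: [0.3, -0.6, -0.8]
grip_width: 0.401
```

```bash
python3 go.py 574 192.5 260 105.7; python3 - <<'E'
from cell import *
from h import *
for n,a in(("top",(305,150,64,80,8)),("scene",(270,60,90,135,5))):
    s=snapshot(n);crop(s,*a,"a_"+n+".png")
a=cv2.imread("pics/a_top.png");b=cv2.imread("pics/a_scene.png");h=max(a.shape[0],b.shape[0])
im=np.zeros((h,a.shape[1]+b.shape[1],3),np.uint8);im[:a.shape[0],:a.shape[1]]=a;im[:b.shape[0],a.shape[1]:]=b
cv2.imwrite("pics/a.png",im[:, :])
print(im.shape)
E
```

```text
t 2.92 pos [573.9 192.1 369.7] ori [-1.7999e+02  9.0000e-02  1.0571e+02] F [ 0.31 -0.56 -0.78] grip 0.401
xyz cm [ 0.06  0.02 10.97] twist 0.0
(675, 962, 3)
```

View pics/a_scene.png

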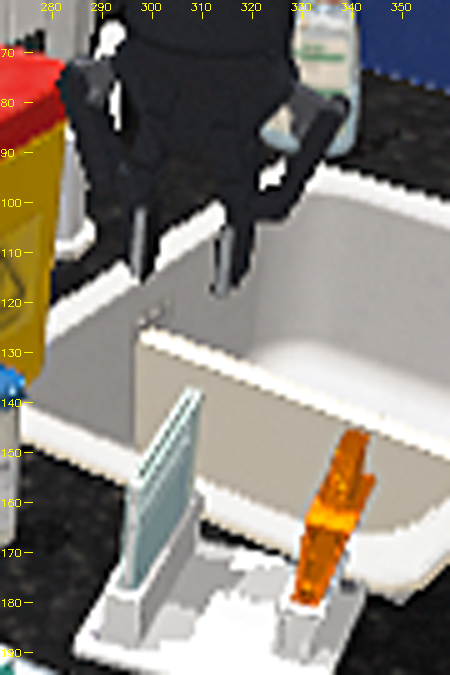

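View pics/a_top.png

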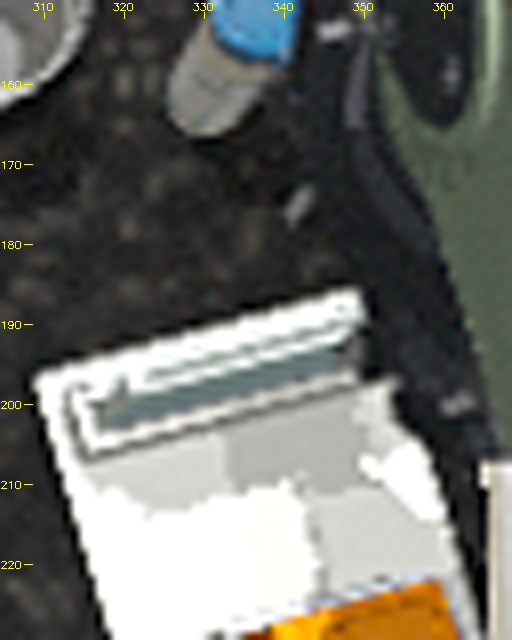

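```bash
python3 - <<'E'
from h import *
t=load("top");s=load("scene")
so=np.array([-1.7,.2,-1.4])
for z in(197,203):
    for d in(-17,17): print(z,d,proj(s,T((573.9,192.1,15.7),[(d,11,z),(d,-11,z)])+so).round(1).tolist(),proj(t,T((573.9,192.1,15.7),[(d,11,z),(d,-11,z)])+[1.7,-.2,.4]).round(1).tolist())
E
```

```text
197 -17 [[311.1, 119.7], [313.7, 115.7]] [[345.2, 193.4], [354.7, 190.8]]
197 17 [[297.6, 117.0], [300.4, 113.1]] [[340.5, 179.0], [349.9, 176.4]]
203 -17 [[311.3, 117.5], [313.9, 113.5]] [[345.8, 192.9], [355.3, 190.3]]
203 17 [[297.8, 114.7], [300.6, 110.9]] [[341.0, 178.4], [350.5, 175.8]]
```

step_arm(rows=[{"xyz": [0,0,2]},{"xyz": [0,0,4]},{"xyz": [0,0,6]},{"xyz": [0,0,7.5]},{"xyz": [0,0,8.5]},{"xyz": [0,0,9.5]},{"xyz": [0,0,10.3]},{"xyz": [0,0,11]},{"xyz": [0,0,11]},{"xyz": [0,0,11]}])

```text
validation failed for argument at $.ro...
```

step_arm(rows=[{"xyz": [0,0,0]},{"xyz": [0,0,0]},{"xyz": [0,0,0]},{"xyz": [0,0,0]},{"xyz": [0,0,0]},{"xyz": [0,0,0]},{"xyz": [0,0,0]},{"xyz": [0,0,0]},{"xyz": [0,0,0]},{"xyz": [0,0,0]}], fingers=1, force=40)

```text
validation failed for argument at $.ro...
```

step_arm(rows=[{"xyz": [0,0,2],"twist": 0},{"xyz": [0,0,4],"twist": 0},{"xyz": [0,0,6],"twist": 0},{"xyz": [0,0,7.5],"twist": 0},{"xyz": [0,0,8.5],"twist": 0},{"xyz": [0,0,9.5],"twist": 0},{"xyz": [0,0,10.3],"twist": 0},{"xyz": [0,0,11],"twist": 0},{"xyz": [0,0,11],"twist": 0},{"xyz": [0,0,11],"twist": 0}])

```text
clock: 3.85
tcp_pos: [574.0, 190.8, 260.4]
orientation: [180.0, 0.1, 105.6]
ft_force: [-0.8, -0.3, -0.1]
grip_width: 0.401
```

step_arm(rows=[{"xyz": [0,0,0],"twist": 0},{"xyz": [0,0,0],"twist": 0},{"xyz": [0,0,0],"twist": 0},{"xyz": [0,0,0],"twist": 0},{"xyz": [0,0,0],"twist": 0},{"xyz": [0,0,0],"twist": 0}], fingers=1, force=40)

```text
clock: 4.35
tcp_pos: [574.5, 190.9, 261.4]
orientation: [179.8, 0.1, 105.6]
ft_force: [0.6, 0.1, 4.2]
grip_width: 0.095
```

```bash
python3 - <<'E'
from cell import *
from h import *
so=np.array([-1.7,.2,-1.4])
st=get_state();print(st["grip_width"],st["ft_force"],st["tcp_pos"])
s=snapshot("scene");crop(s,275,90,80,100,6,"b.png",[proj(s,T((573.8,192.4,15.7),l)+so) for l in box(-4.5,4.5,-50,50,10,110)])
E
```

```text
0.09519412983871783 [0.58678549 0.13027445 4.22020452] [574.53911434 190.93047787 261.43006931]
```

View pics/b.png

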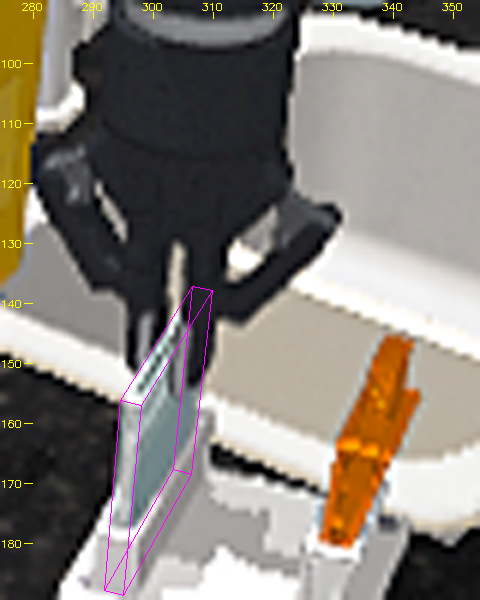

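step_arm(rows=[{"xyz": [0,0,-0.5],"twist": 0},{"xyz": [0,0,-1.5],"twist": 0},{"xyz": [0,0,-3],"twist": 0},{"xyz": [0,0,-5],"twist": 0},{"xyz": [0,0,-7.5],"twist": 0},{"xyz": [0,0,-10],"twist": 0},{"xyz": [0,0,-12],"twist": 0},{"xyz": [0,0,-13],"twist": 0},{"xyz": [0,0,-13],"twist": 0},{"xyz": [0,0,-13],"twist": 0}])

```text
clock: 5.23
tcp_pos: [573.9, 191.0, 391.3]
orientation: [179.8, 0.1, 105.6]
ft_force: [-0.7, -0.6, -1.4]
grip_width: 0.097
```

```bash
python3 go.py 525.5 407 390 95.8
```

```text
t 5.23 pos [573.9 191.  391.3] ori [1.7984e+02 9.0000e-02 1.0559e+02] F [-0.66 -0.61 -1.41] grip 0.097
xyz cm [22.11  1.15  0.1 ] twist 9.8
```

step_arm(rows=[{"xyz": [2,0.1,0],"twist": 1},{"xyz": [4.5,0.3,0],"twist": 2},{"xyz": [7.5,0.5,0],"twist": 3},{"xyz": [10.5,0.7,0],"twist": 4.5},{"xyz": [13.5,0.9,0],"twist": 6},{"xyz": [16.5,1,0],"twist": 7.5},{"xyz": [19,1.1,0],"twist": 9},{"xyz": [21,1.1,0],"twist": 9.8},{"xyz": [22.1,1.1,0],"twist": 9.8},{"xyz": [22.1,1.1,0],"twist": 9.8},{"xyz": [22.1,1.1,0],"twist": 9.8},{"xyz": [22.1,1.1,0],"twist": 9.8}])

```text
clock: 6.23
tcp_pos: [525.4, 405.7, 389.9]
orientation: [179.9, 0.2, 95.8]
ft_force: [0.1, 0.3, -0.7]
grip_width: 0.093
```

```bash
cat > look.py <<'E'
from cell import *
from h import *
import sys
OF={"scene":np.array([-1.7,.2,-1.4]),"top":np.array([1.7,-.2,.4])}
def look(tag,models,areas):
    for n in areas:
        s=snapshot(n);pickle.dump(s,open(f"{tag}_{n}.pkl","wb"))
        crop(s,*areas[n],f"{tag}_{n}.png",[proj(s,T(p,l)+OF[n]) for p,m in models for l in m])
E
python3 go.py 525.5 407 390 95.8
python3 - <<'E'
from look import *
st=get_state();x,y,z=st["tcp_pos"]
h=z-261.4
look("c",[((531.5,409.2,5.8),CORE)],{"scene":(205,110,110,145,4),"top":(215,160,80,80,8)})
E
```

```text
t 6.23 pos [525.4 405.7 389.9] ori [1.7992e+02 1.5000e-01 9.5750e+01] F [ 0.11  0.3  -0.74] grip 0.093
xyz cm [ 0.13  0.03 -0.01] twist -0.0
```

View pics/c_scene.png

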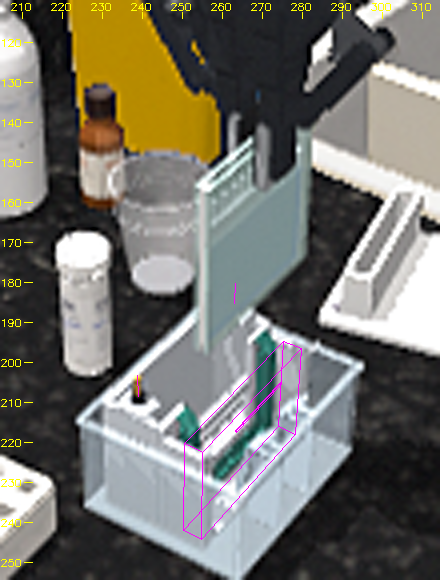

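View pics/c_top.png

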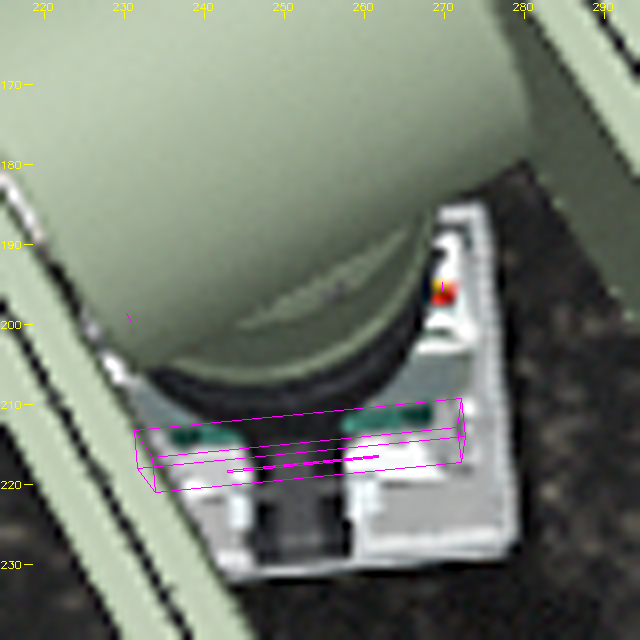

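```bash
cat > ov.py <<'E'
from h import *
import sys
OF={"scene":np.array([-1.7,.2,-1.4]),"top":np.array([1.7,-.2,.4])}
def ov(tag,n,models,area,out):
    s=load(f"{tag}_{n}");crop(s,*area,out,[proj(s,T(p,l)+OF[n]) for p,m in models for l in m])
E
python3 - <<'E'
from ov import *
ov("c","scene",[((525.4,407,5.8),box(-4.5,4.5,-50,50,138.5,238.5))],(245,125,50,80,9),"d.png")
s=load("c_scene")
crop(s,245,125,50,80,9,"d0.png")
E
```

```text
(no output)
```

View pics/d.png

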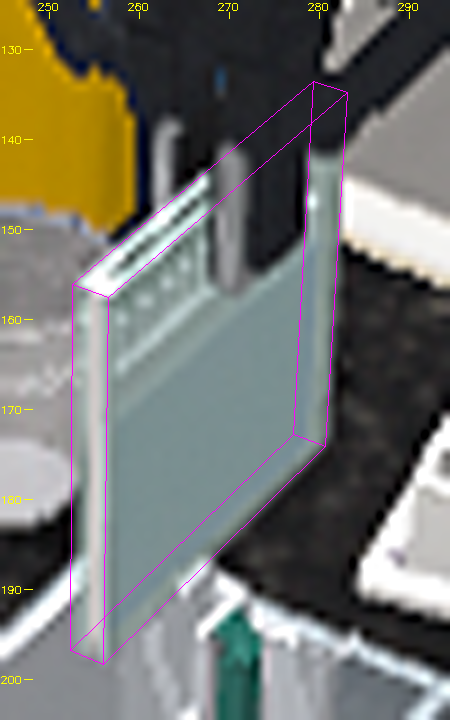

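View pics/d0.png

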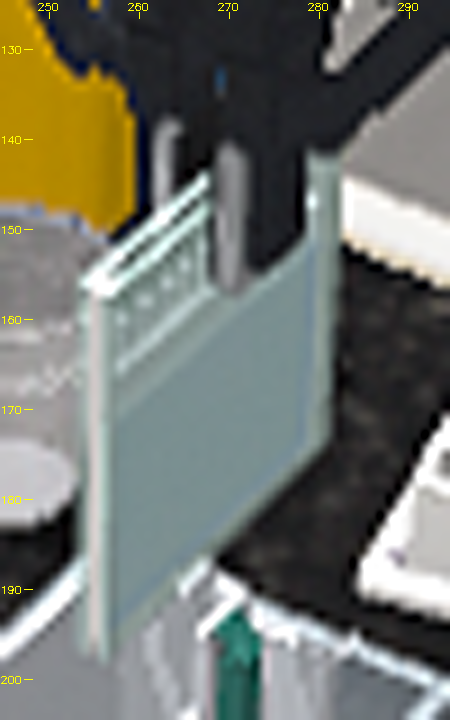

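step_arm(rows=[{"xyz": [0.15,0,0.5],"twist": 0},{"xyz": [0.15,0,1.5],"twist": 0},{"xyz": [0.15,0,2.5],"twist": 0},{"xyz": [0.15,0,3.5],"twist": 0},{"xyz": [0.15,0,4.3],"twist": 0},{"xyz": [0.15,0,4.8],"twist": 0},{"xyz": [0.15,0,4.8],"twist": 0},{"xyz": [0.15,0,4.8],"twist": 0},{"xyz": [0.15,0,4.8],"twist": 0}])

```text
clock: 7.08
tcp_pos: [525.8, 407.1, 343.1]
orientation: [179.8, 0.1, 95.7]
ft_force: [-0.6, 0.5, -1.0]
grip_width: 0.096
```

```bash
python3 go.py 525.5 407.3 341 95.8
python3 - <<'E'
from look import *
st=get_state();x,y,z=st["tcp_pos"]
h=z-251.4
look("e",[((x,y+1.3,5.8),box(-4.5,4.5,-50,50,h,h+100)),((531.5,409.2,5.8),CORE[2:8])],{"scene":(220,135,80,115,6)})
E
python3 -c "
from ov import *
s=load('e_scene');crop(s,220,135,80,115,6,'e0.png')"
```

```text
t 7.08 pos [525.8 407.1 343.1] ori [1.7981e+02 8.0000e-02 9.5710e+01] F [-0.64  0.46 -0.99] grip 0.096
xyz cm [ 0.03 -0.03  0.21] twist -0.1
```

View pics/e_scene.png

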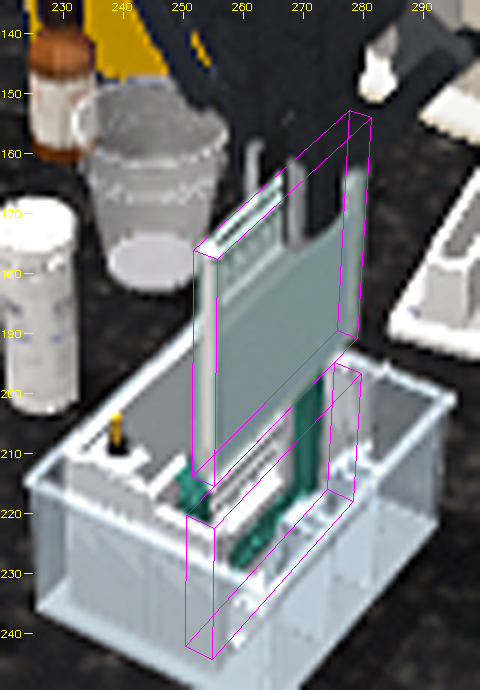

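View pics/e0.png

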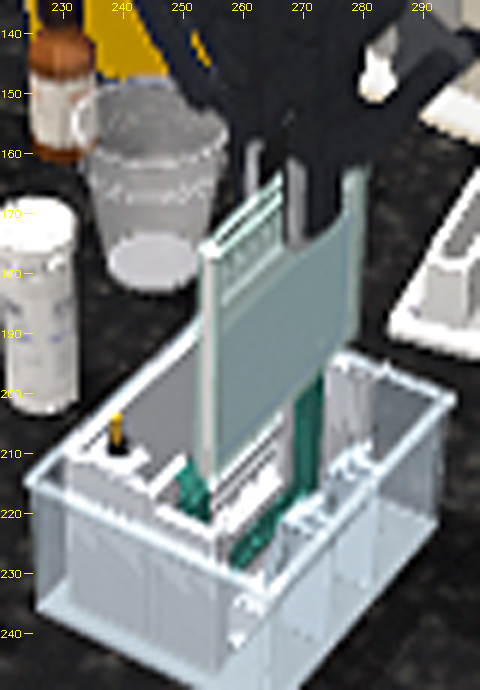

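step_arm(rows=[{"xyz": [0,0,0.3],"twist": 0},{"xyz": [0,0,0.5],"twist": 0},{"xyz": [0,0,0.7],"twist": 0},{"xyz": [0,0,0.9],"twist": 0},{"xyz": [0,0,1.1],"twist": 0},{"xyz": [0,0,1.3],"twist": 0},{"xyz": [0,0,1.5],"twist": 0},{"xyz": [0,0,1.7],"twist": 0},{"xyz": [0,0,1.9],"twist": 0},{"xyz": [0,0,2.1],"twist": 0},{"xyz": [0,0,2.3],"twist": 0},{"xyz": [0,0,2.5],"twist": 0}])

```text
clock: 8.13
tcp_pos: [526.0, 407.1, 318.3]
orientation: [179.8, 0.1, 95.7]
ft_force: [-0.2, 0.2, -1.4]
grip_width: 0.089
```

```bash
python3 - <<'E'
from look import *
st=get_state();x,y,z=st["tcp_pos"];print(st["ft_force"],st["moment"],st["tcp_pos"])
h=z-251.4
look("f",[((x,y+1.3,5.8),box(-4.5,4.5,-50,50,h,h+100))],{"scene":(220,150,80,100,6)})
E
```

```text
[-0.21060048  0.23066883 -1.44307649] [ 0.00313043 -0.00728596  0.02167783] [525.97668599 407.08356069 318.2815161 ]
```

View pics/f_scene.png

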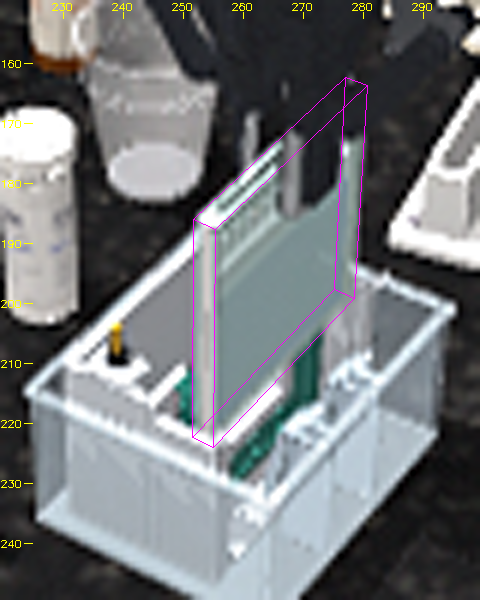

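step_arm(rows=[{"xyz": [0,0,0.2],"twist": 0},{"xyz": [0,0,0.4],"twist": 0},{"xyz": [0,0,0.6],"twist": 0},{"xyz": [0,0,0.8],"twist": 0},{"xyz": [0,0,1.0],"twist": 0},{"xyz": [0,0,1.2],"twist": 0},{"xyz": [0,0,1.4],"twist": 0},{"xyz": [0,0,1.6],"twist": 0},{"xyz": [0,0,1.8],"twist": 0},{"xyz": [0,0,2.0],"twist": 0}])

```text
clock: 9.02
tcp_pos: [525.9, 407.0, 297.5]
orientation: [179.8, 0.1, 95.7]
ft_force: [0.3, -0.0, -0.7]
grip_width: 0.099
```

step_arm(rows=[{"xyz": [0,0,0.2],"twist": 0},{"xyz": [0,0,0.4],"twist": 0},{"xyz": [0,0,0.6],"twist": 0},{"xyz": [0,0,0.8],"twist": 0},{"xyz": [0,0,1.0],"twist": 0},{"xyz": [0,0,1.2],"twist": 0},{"xyz": [0,0,1.4],"twist": 0},{"xyz": [0,0,1.6],"twist": 0},{"xyz": [0,0,1.8],"twist": 0},{"xyz": [0,0,2.0],"twist": 0}])

```text
clock: 9.85
tcp_pos: [526.0, 406.9, 277.3]
orientation: [179.8, 0.1, 95.7]
ft_force: [-0.0, 0.4, -1.4]
grip_width: 0.096
```

Still about 19 mm to the floor; going on slowly.

step_arm(rows=[{"xyz": [0,0,0.12],"twist": 0},{"xyz": [0,0,0.24],"twist": 0},{"xyz": [0,0,0.36],"twist": 0},{"xyz": [0,0,0.48],"twist": 0},{"xyz": [0,0,0.6],"twist": 0},{"xyz": [0,0,0.72],"twist": 0},{"xyz": [0,0,0.84],"twist": 0},{"xyz": [0,0,0.96],"twist": 0},{"xyz": [0,0,1.08],"twist": 0},{"xyz": [0,0,1.2],"twist": 0},{"xyz": [0,0,1.3],"twist": 0},{"xyz": [0,0,1.4],"twist": 0}])

```text
clock: 10.85
tcp_pos: [526.0, 406.9, 263.2]
orientation: [179.8, 0.1, 95.7]
ft_force: [0.4, 0.1, -0.9]
grip_width: 0.097
```

step_arm(rows=[{"xyz": [0,0,0.1],"twist": 0},{"xyz": [0,0,0.2],"twist": 0},{"xyz": [0,0,0.3],"twist": 0},{"xyz": [0,0,0.4],"twist": 0}])

```text
clock: 11.18
tcp_pos: [526.0, 406.9, 259.1]
orientation: [179.8, 0.1, 95.7]
ft_force: [-1.6, 0.5, -1.3]
grip_width: 0.099
```

step_arm(rows=[{"xyz": [0,0,0.1],"twist": 0},{"xyz": [0,0,0.15],"twist": 0}])

```text
clock: 11.35
tcp_pos: [526.3, 407.0, 258.4]
orientation: [179.8, 0.1, 95.7]
ft_force: [-0.3, -1.1, 5.7]
grip_width: 0.095
```

step_arm(rows=[{"xyz": [0,0,0],"twist": 0},{"xyz": [0,0,0],"twist": 0},{"xyz": [0,0,0],"twist": 0},{"xyz": [0,0,0],"twist": 0}], fingers=0.6)

```text
clock: 11.68
tcp_pos: [526.3, 407.0, 258.4]
orientation: [179.8, 0.1, 95.7]
ft_force: [-0.4, 0.0, -0.3]
grip_width: 0.4
```

step_arm(rows=[{"xyz": [0,0,-0.5],"twist": 0},{"xyz": [0,0,-1.5],"twist": 0},{"xyz": [0,0,-3],"twist": 0},{"xyz": [0,0,-5],"twist": 0},{"xyz": [0,0,-7.5],"twist": 0},{"xyz": [0,0,-10],"twist": 0},{"xyz": [0,0,-12.5],"twist": 0},{"xyz": [0,0,-14],"twist": 0},{"xyz": [0,0,-14],"twist": 0}])

```text
clock: 12.43
tcp_pos: [526.7, 407.8, 405.3]
orientation: [179.2, -0.2, 95.7]
ft_force: [0.0, 0.0, 1.2]
grip_width: 0.399
```

```bash
python3 - <<'E'
from look import *
st=get_state();print(st["clock"],st["tcp_pos"])
look("g",[],{"scene":(220,150,80,100,6)})
s=snapshot("scene")
E
python3 go.py 501 170.5 400 17
```

```text
12.4333 [526.69887099 407.82462249 405.31362027]
t 12.53 pos [525.7 407.2 399.7] ori [1.7966e+02 2.0000e-02 9.5710e+01] F [ 0.03 -0.08 -0.96] grip 0.4
xyz cm [-23.31  -4.81  -0.05] twist 78.7
```

View pics/g_scene.png

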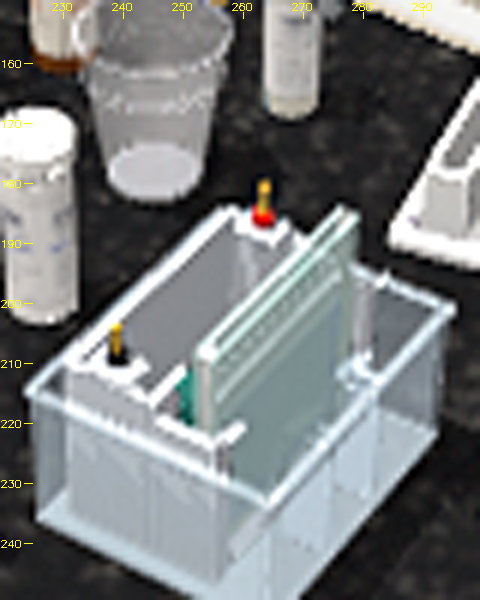

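```bash
python3 - <<'E'
from look import *
for yaw,z in((15.7,10),):
    look("w",[((493,168.4,16.5),wedge(z))],{"scene":(315,130,40,65,10),"top":(318,205,55,45,12)})
E
```

```text
(no output)
```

View pics/w_scene.png

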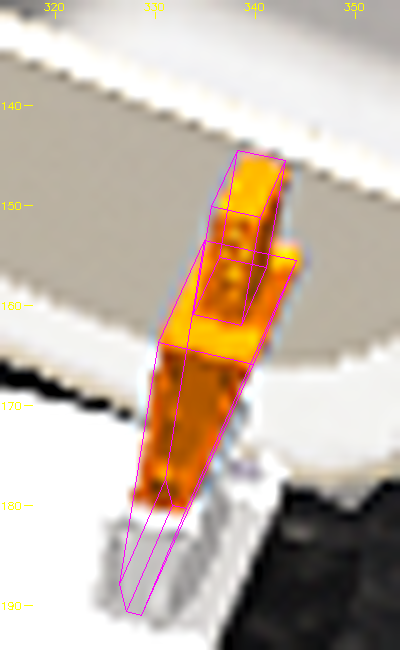

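View pics/w_top.png

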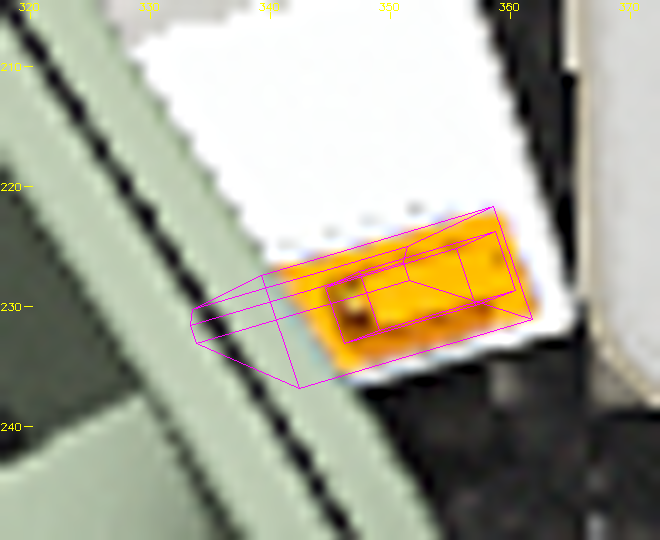

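```bash
python3 go.py 485 165.5 380 16.5
```

```text
t 12.63 pos [525.3 406.8 396.7] ori [1.7994e+02 1.5000e-01 9.5700e+01] F [-0.9   0.64 -0.22] grip 0.4
xyz cm [-23.61  -6.41   1.72] twist 79.2
```

step_arm(rows=[{"xyz": [-2,-0.6,0],"twist": 6},{"xyz": [-5,-1.5,0.5],"twist": 13},{"xyz": [-8,-2.2,1],"twist": 20},{"xyz": [-11,-3,1.5],"twist": 27},{"xyz": [-14,-3.8,1.7],"twist": 34},{"xyz": [-17,-4.6,1.7],"twist": 41},{"xyz": [-19.5,-5.3,1.7],"twist": 48},{"xyz": [-21.5,-5.9,1.7],"twist": 55},{"xyz": [-23,-6.2,1.7],"twist": 62},{"xyz": [-23.6,-6.4,1.7],"twist": 69},{"xyz": [-23.6,-6.4,1.7],"twist": 76},{"xyz": [-23.6,-6.4,1.7],"twist": 79.2}], fingers=0.3)

```text
clock: 13.63
tcp_pos: [484.3, 164.8, 378.2]
orientation: [179.9, 0.2, 16.1]
ft_force: [0.2, 0.4, -0.8]
grip_width: 0.701
```

step_arm(rows=[{"xyz": [0,0,0],"twist": 0},{"xyz": [0,0,0],"twist": 0}])

```text
clock: 13.8
tcp_pos: [483.6, 164.5, 376.2]
orientation: [179.9, 0.4, 16.2]
ft_force: [-0.7, -0.2, 0.5]
grip_width: 0.703
```

```bash
python3 go.py 485 165.5 275 16.5;python3 - <<'E'
from look import *
look("v",[],{"scene":(290,70,90,125,5)})
E
```

```text
t 13.8 pos [483.6 164.5 376.2] ori [179.9    0.43  16.2 ] F [-0.74 -0.16  0.47] grip 0.703
xyz cm [ 0.24 -0.07 10.12] twist -0.3
```

View pics/v_scene.png

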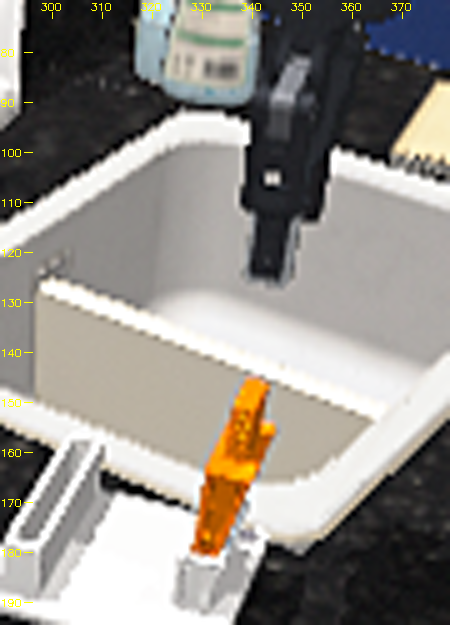

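step_arm(rows=[{"xyz": [0.2,0,1.5],"twist": 0},{"xyz": [0.2,0,3.5],"twist": 0},{"xyz": [0.2,0,5],"twist": 0},{"xyz": [0.2,0,6.5],"twist": 0},{"xyz": [0.2,0,7.7],"twist": 0},{"xyz": [0.2,0,8.7],"twist": 0},{"xyz": [0.2,0,9.5],"twist": 0},{"xyz": [0.2,0,10.1],"twist": 0},{"xyz": [0.2,0,10.1],"twist": 0},{"xyz": [0.2,0,10.1],"twist": 0}])

```text
clock: 14.68
tcp_pos: [485.2, 164.9, 275.5]
orientation: [179.9, 0.4, 16.2]
ft_force: [-0.3, -0.1, 0.4]
grip_width: 0.699
```

```bash
python3 go.py 485 165.5 275 16.5;python3 - <<'E'
from look import *
look("v2",[((493,168.4,16.5),wedge(10))],{"scene":(305,100,60,90,7),"top":(318,205,55,45,12)})
E
```

```text
t 14.68 pos [485.2 164.9 275.5] ori [179.9    0.39  16.23] F [-0.3  -0.06  0.36] grip 0.699
xyz cm [-0.   -0.06  0.05] twist -0.3
```

View pics/v2_scene.png

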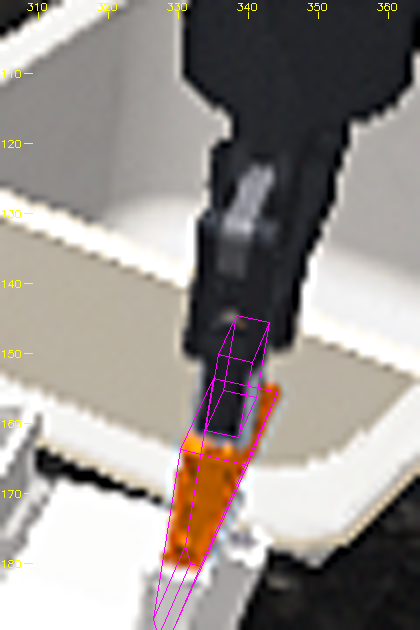

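View pics/v2_top.png

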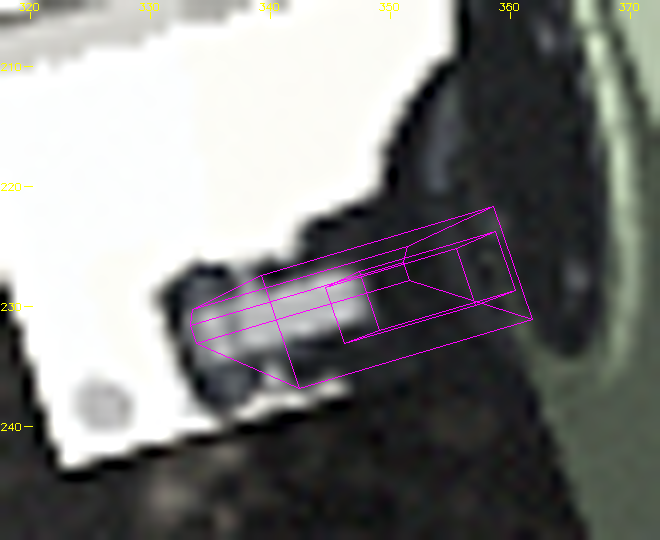

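step_arm(rows=[{"xyz": [0,0,0],"twist": 0},{"xyz": [0,0,0],"twist": 0},{"xyz": [0,0,0],"twist": 0},{"xyz": [0,0,0],"twist": 0},{"xyz": [0,0,0],"twist": 0},{"xyz": [0,0,0],"twist": 0},{"xyz": [0,0,0],"twist": 0}], fingers=1, force=40)

```text
clock: 15.37
tcp_pos: [485.9, 165.0, 277.0]
orientation: [179.9, 0.2, 16.2]
ft_force: [-0.1, 0.9, 5.0]
grip_width: 0.317
```

step_arm(rows=[{"xyz": [0,0,-0.5],"twist": 0},{"xyz": [0,0,-1.5],"twist": 0},{"xyz": [0,0,-3],"twist": 0},{"xyz": [0,0,-5],"twist": 0},{"xyz": [0,0,-7.5],"twist": 0},{"xyz": [0,0,-10],"twist": 0},{"xyz": [0,0,-12],"twist": 0},{"xyz": [0,0,-14],"twist": 0},{"xyz": [0,0,-14.6],"twist": 0},{"xyz": [0,0,-14.6],"twist": 0},{"xyz": [0,0,-14.6],"twist": 0}])

```text
clock: 16.28
tcp_pos: [486.0, 165.4, 422.4]
orientation: [179.9, 0.3, 16.2]
ft_force: [-0.1, 0.9, -1.4]
grip_width: 0.32
```

```bash
python3 go.py 507 409 420 5.8
```

```text
t 16.28 pos [486.  165.4 422.4] ori [179.88   0.26  16.23] F [-0.09  0.86 -1.36] grip 0.32
xyz cm [  8.82 -22.8    0.16] twist 10.4
```

step_arm(rows=[{"xyz": [0.8,-2,0],"twist": 1},{"xyz": [1.7,-4.5,0],"twist": 2},{"xyz": [2.8,-7.5,0],"twist": 3.5},{"xyz": [4,-10.5,0],"twist": 5},{"xyz": [5.2,-13.5,0],"twist": 6.5},{"xyz": [6.3,-16.5,0],"twist": 8},{"xyz": [7.5,-19.5,0],"twist": 9},{"xyz": [8.5,-21.5,0],"twist": 10},{"xyz": [8.8,-22.6,0],"twist": 10.4},{"xyz": [8.8,-22.6,0],"twist": 10.4},{"xyz": [8.8,-22.6,0],"twist": 10.4},{"xyz": [8.8,-22.6,0],"twist": 10.4}])

```text
clock: 17.28
tcp_pos: [507.3, 405.8, 420.5]
orientation: [179.7, 0.3, 5.8]
ft_force: [-0.2, -0.3, -0.7]
grip_width: 0.317
```

```bash
python3 go.py 508.3 406.5 390 5.8;python3 - <<'E'
from look import *
st=get_state();x,y,z=st["tcp_pos"];h=10+z-277
yaw=st["orientation"][2]
look("j",[(tuple(T((x,y,yaw),[(7.5,1.2,0)])[0][:2])+(yaw,),wedge(h)),((531.5,409.2,5.8),CORE)],{"scene":(215,110,90,140,5),"top":(215,165,80,75,9)})
E
```

```text
t 17.28 pos [507.3 405.8 420.5] ori [179.74   0.35   5.79] F [-0.19 -0.29 -0.69] grip 0.317
xyz cm [ 0.13 -0.08  3.05] twist -0.0
```

View pics/j_scene.png

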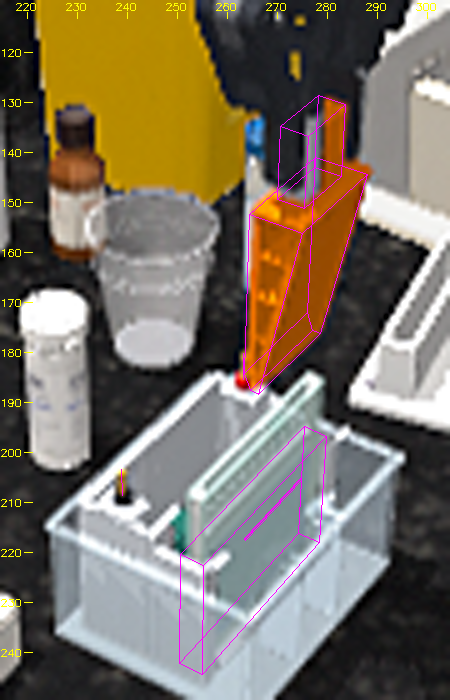

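View pics/j_top.png

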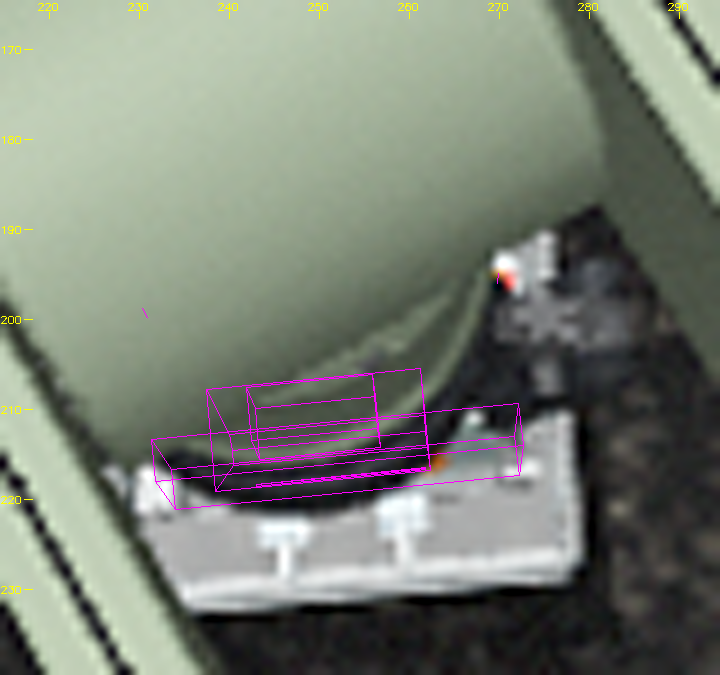

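```bash
python3 - <<'E'
from ov import *
for x in(-6,-8):
    c=T((531.5,409.2,5.8),[(x,0,0)])[0]
    ov("g","scene",[((c[0],c[1],5.8),box(-4.5,4.5,-50,50,7,107))],(245,175,40,60,10),f"k{-x}.png")
a=cv2.imread("pics/k6.png");b=cv2.imread("pics/k8.png");cv2.imwrite("pics/k.png",np.hstack([a,b]))
E
```

```text
(no output)
```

View pics/k.png

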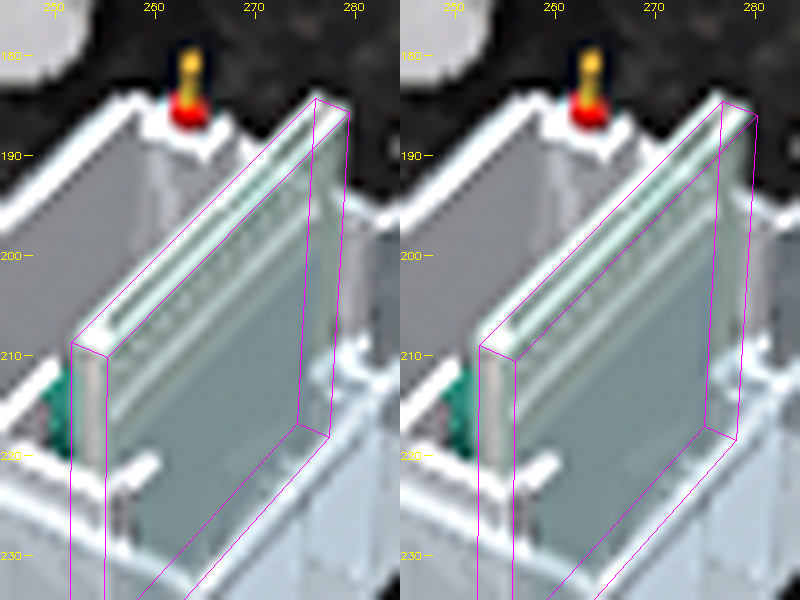

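step_arm(rows=[{"xyz": [0.12,0,0.3],"twist": 0},{"xyz": [0.12,0,1],"twist": 0},{"xyz": [0.12,0,2],"twist": 0},{"xyz": [0.12,0,3],"twist": 0},{"xyz": [0.12,0,3.7],"twist": 0},{"xyz": [0.12,0,4.1],"twist": 0},{"xyz": [0.12,0,4.1],"twist": 0},{"xyz": [0.12,0,4.1],"twist": 0}])

```text
clock: 18.05
tcp_pos: [508.4, 405.6, 379.8]
orientation: [179.8, 0.3, 5.8]
ft_force: [-0.1, -0.1, -0.0]
grip_width: 0.32
```

```bash
cat > lw.py <<'E'
from look import *
st=get_state();x,y,z=st["tcp_pos"];h=10+z-277;yaw=st["orientation"][2]
p=T((x,y,yaw),[(7.5,1.2,0)])[0][:2];c=np.radians(5.8);d=p-[531.5,409.2]
print("t",st["clock"],"tcp",st["tcp_pos"].round(1),st["orientation"].round(2),"F",st["ft_force"].round(2),"tip in core",round(d[0]*np.cos(c)+d[1]*np.sin(c),1),round(-d[0]*np.sin(c)+d[1]*np.cos(c),1),"z",round(h,1))
if len(sys.argv)>1: look(sys.argv[1],[((p[0],p[1],yaw),wedge(h))],{"scene":(235,130,60,110,7)})
E
python3 lw.py m1
```

```text
t 18.05 tcp [508.4 405.6 379.8] [179.77   0.32   5.75] F [-0.1  -0.13 -0.03] tip in core -15.8 -0.1 z 112.8
```

View pics/m1_scene.png

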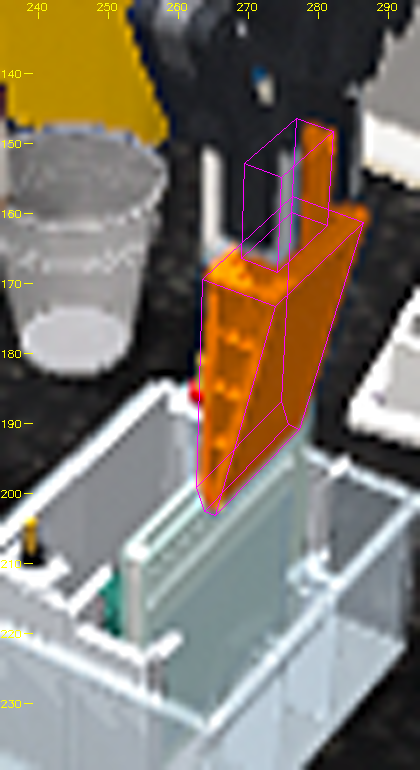

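step_arm(rows=[{"xyz": [0,0,0.2],"twist": 0},{"xyz": [0,0,0.5],"twist": 0},{"xyz": [0,0,0.8],"twist": 0},{"xyz": [0,0,1.1],"twist": 0},{"xyz": [0,0,1.4],"twist": 0},{"xyz": [0,0,1.7],"twist": 0},{"xyz": [0,0,2.0],"twist": 0},{"xyz": [0,0,2.3],"twist": 0},{"xyz": [0,0,2.6],"twist": 0},{"xyz": [0,0,2.9],"twist": 0},{"xyz": [0,0,3.2],"twist": 0},{"xyz": [0,0,3.4],"twist": 0}])

```text
clock: 19.1
tcp_pos: [508.4, 405.5, 346.0]
orientation: [179.8, 0.3, 5.8]
ft_force: [-0.0, -0.1, -0.7]
grip_width: 0.314
```

```bash
python3 lw.py m2
```

```text
t 19.1 tcp [508.4 405.5 346. ] [179.79   0.28   5.76] F [-0.04 -0.12 -0.67] tip in core -15.9 -0.1 z 79.0
```

View pics/m2_scene.png

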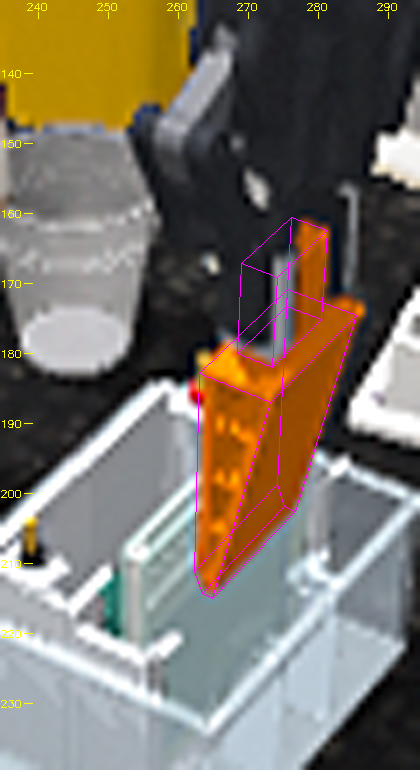

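step_arm(rows=[{"xyz": [0,0,0.2],"twist": 0},{"xyz": [0,0,0.4],"twist": 0},{"xyz": [0,0,0.6],"twist": 0},{"xyz": [0,0,0.8],"twist": 0},{"xyz": [0,0,1.0],"twist": 0},{"xyz": [0,0,1.2],"twist": 0},{"xyz": [0,0,1.4],"twist": 0},{"xyz": [0,0,1.6],"twist": 0}])

```text
clock: 19.82
tcp_pos: [508.2, 405.4, 329.4]
orientation: [179.8, 0.3, 5.8]
ft_force: [-0.1, -0.1, -0.9]
grip_width: 0.318
```

step_arm(rows=[{"xyz": [0,0,0.12],"twist": 0},{"xyz": [0,0,0.24],"twist": 0},{"xyz": [0,0,0.36],"twist": 0},{"xyz": [0,0,0.48],"twist": 0},{"xyz": [0,0,0.6],"twist": 0},{"xyz": [0,0,0.72],"twist": 0},{"xyz": [0,0,0.84],"twist": 0}])

```text
clock: 20.4
tcp_pos: [508.2, 405.3, 320.9]
orientation: [179.8, 0.3, 5.8]
ft_force: [0.6, -1.0, -0.8]
grip_width: 0.319
```

```bash
python3 lw.py m3
```

```text
t 20.4 tcp [508.2 405.3 320.9] [179.78   0.31   5.75] F [ 0.57 -0.98 -0.77] tip in core -16.1 -0.3 z 53.9
```

View pics/m3_scene.png

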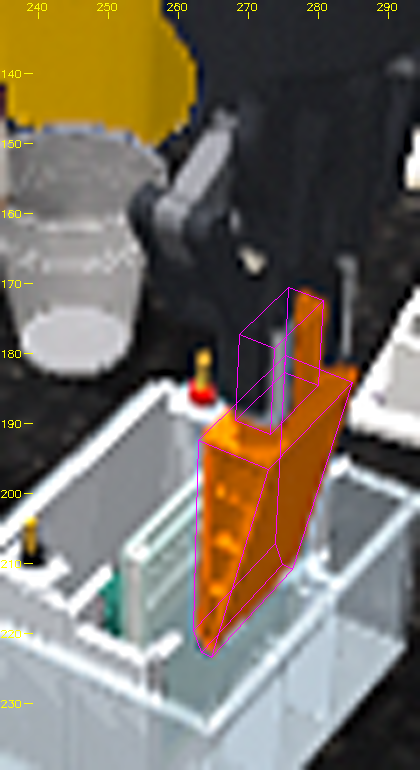

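step_arm(rows=[{"xyz": [0,0,0.1],"twist": 0},{"xyz": [0,0,0.2],"twist": 0},{"xyz": [0,0,0.3],"twist": 0},{"xyz": [0,0,0.4],"twist": 0}])

```text
clock: 20.78
tcp_pos: [508.1, 405.3, 316.5]
orientation: [179.8, 0.3, 5.8]
ft_force: [0.3, -0.2, -0.9]
grip_width: 0.317
```

step_arm(rows=[{"xyz": [0,0,0.1],"twist": 0},{"xyz": [0,0,0.2],"twist": 0},{"xyz": [0,0,0.3],"twist": 0},{"xyz": [0,0,0.4],"twist": 0}])

```text
clock: 21.12
tcp_pos: [508.3, 405.3, 312.7]
orientation: [179.8, 0.3, 5.8]
ft_force: [1.3, -0.9, -0.2]
grip_width: 0.317
```

step_arm(rows=[{"xyz": [0.02,0,0.1],"twist": 0},{"xyz": [0.04,0,0.2],"twist": 0},{"xyz": [0.06,0,0.3],"twist": 0}])

```text
clock: 21.37
tcp_pos: [509.0, 405.3, 309.7]
orientation: [179.8, 0.3, 5.8]
ft_force: [1.1, 0.1, -0.1]
grip_width: 0.315
```

```bash
python3 lw.py
```

```text
t 21.3667 tcp [509.  405.3 309.7] [179.78   0.26   5.75] F [ 1.08  0.06 -0.14] tip in core -15.3 -0.4 z 42.7
```

step_arm(rows=[{"xyz": [0.02,0,0.1],"twist": 0},{"xyz": [0.04,0,0.2],"twist": 0},{"xyz": [0.06,0,0.3],"twist": 0},{"xyz": [0.08,0,0.4],"twist": 0}])

```text
clock: 21.7
tcp_pos: [509.8, 405.4, 305.6]
orientation: [179.8, 0.2, 5.8]
ft_force: [0.1, -0.8, -0.8]
grip_width: 0.318
```

step_arm(rows=[{"xyz": [0.02,0,0.1],"twist": 0},{"xyz": [0.04,0,0.2],"twist": 0},{"xyz": [0.06,0,0.3],"twist": 0}])

```text
clock: 21.95
tcp_pos: [510.4, 405.5, 302.5]
orientation: [179.8, 0.2, 5.8]
ft_force: [0.6, 0.1, -0.7]
grip_width: 0.322
```

```bash
python3 lw.py m4
```

```text
t 21.95 tcp [510.4 405.5 302.5] [179.78   0.24   5.75] F [ 0.63  0.12 -0.71] tip in core -13.8 -0.4 z 35.5
```

View pics/m4_scene.png

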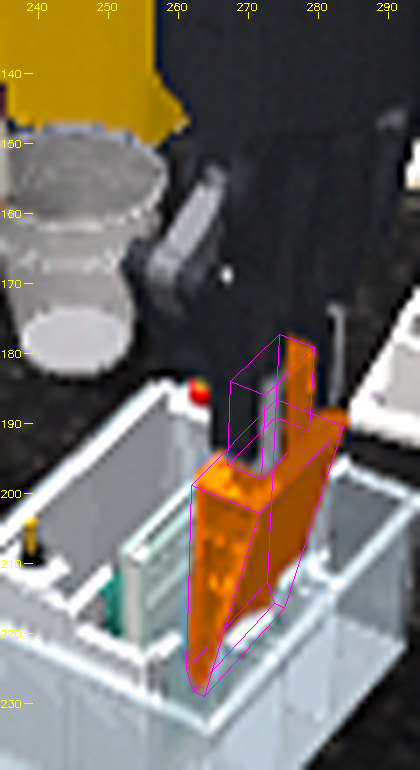

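step_arm(rows=[{"xyz": [0.02,0,0.1],"twist": 0},{"xyz": [0.04,0,0.2],"twist": 0},{"xyz": [0.06,0,0.3],"twist": 0}])

```text
clock: 22.25
tcp_pos: [511.2, 405.6, 299.8]
orientation: [179.8, 0.2, 5.8]
ft_force: [-0.3, -0.8, 3.0]
grip_width: 0.32
```

step_arm(rows=[{"xyz": [0.02,0,0.1],"twist": 0},{"xyz": [0.04,0,0.2],"twist": 0}])

```text
clock: 22.42
tcp_pos: [511.6, 405.8, 298.6]
orientation: [179.8, 0.2, 5.8]
ft_force: [-1.0, -0.7, 5.0]
grip_width: 0.317
```

step_arm(rows=[{"xyz": [0.02,0,0.1],"twist": 0},{"xyz": [0.04,0,0.2],"twist": 0}])

```text
clock: 22.58
tcp_pos: [512.1, 406.0, 297.7]
orientation: [179.8, 0.2, 5.8]
ft_force: [-1.4, -1.3, 7.5]
grip_width: 0.323
```

step_arm(rows=[{"xyz": [0,0,0],"twist": 0},{"xyz": [0,0,0],"twist": 0},{"xyz": [0,0,0],"twist": 0},{"xyz": [0,0,0],"twist": 0}], fingers=0.4)

```text
clock: 22.92
tcp_pos: [511.8, 405.9, 297.1]
orientation: [179.8, 0.2, 5.8]
ft_force: [0.1, 0.3, 0.2]
grip_width: 0.599
```

step_arm(rows=[{"xyz": [0,0,-0.5],"twist": 0},{"xyz": [0,0,-1.5],"twist": 0},{"xyz": [0,0,-3],"twist": 0},{"xyz": [0,0,-4.2],"twist": 0},{"xyz": [0,0,-4.2],"twist": 0},{"xyz": [0,0,-4.2],"twist": 0}])

```text
clock: 23.42
tcp_pos: [512.4, 406.3, 341.0]
orientation: [179.9, 0.1, 5.8]
ft_force: [-0.1, 0.2, 0.8]
grip_width: 0.603
```

```bash
python3 - <<'E'
from look import *
st=get_state();print(st["clock"],st["tcp_pos"],st["ft_force"],st["orientation"])
p=T((531.5,409.2,5.8),[(-12,0,0)])[0]
look("n",[((p[0],p[1],5.8),wedge(30))],{"scene":(235,130,60,110,7)})
E
```

```text
23.4167 [512.43526655 406.32582404 341.04621264] [-0.10482205  0.20355338  0.75278615] [1.79903165e+02 5.00005908e-02 5.78618696e+00]
```

View pics/n_scene.png

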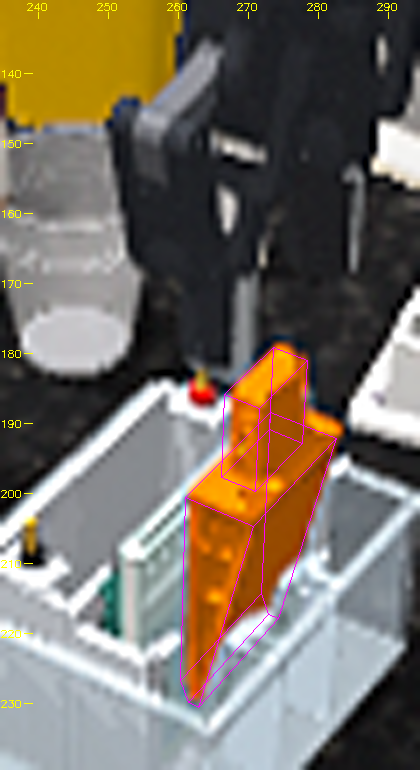

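step_arm(rows=[{"xyz": [-0.1,0,0],"twist": 0},{"xyz": [-0.1,-0.1,0],"twist": 0},{"xyz": [-0.1,-0.1,0],"twist": 0},{"xyz": [-0.1,-0.1,0],"twist": 0},{"xyz": [-0.1,-0.1,0],"twist": 0},{"xyz": [-0.1,-0.1,0],"twist": 0},{"xyz": [-0.1,-0.1,0.4],"twist": 0},{"xyz": [-0.1,-0.1,0.8],"twist": 0},{"xyz": [-0.1,-0.1,1.1],"twist": 0},{"xyz": [-0.1,-0.1,1.1],"twist": 0}], fingers=1)

```text
clock: 24.3
tcp_pos: [510.5, 406.7, 327.2]
orientation: [179.8, 0.3, 5.8]
ft_force: [0.3, 0.5, 0.4]
grip_width: 0.001
```

```bash
python3 - <<'E'
from look import *
st=get_state();print(st["clock"],st["tcp_pos"],st["ft_force"],st["orientation"])
look("o",[],{"scene":(235,130,60,110,7)})
E
```

```text
24.3 [510.54103023 406.66262118 327.23095392] [0.30596672 0.54759424 0.38100319] [179.78088849   0.30573234   5.78285455]
```

View pics/o_scene.png

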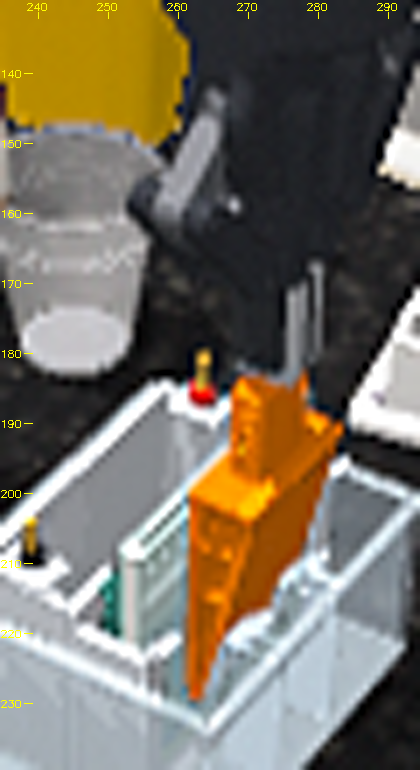

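step_arm(rows=[{"xyz": [0,0,0.1],"twist": 0},{"xyz": [0,0,0.2],"twist": 0},{"xyz": [0,0,0.25],"twist": 0}])

```text
clock: 24.6
tcp_pos: [510.6, 406.7, 325.1]
orientation: [179.8, 0.3, 5.8]
ft_force: [0.1, -0.7, 0.1]
grip_width: 0.002
```

step_arm(rows=[{"xyz": [0,0,0.08],"twist": 0},{"xyz": [0,0,0.12],"twist": 0}])

```text
clock: 24.77
tcp_pos: [510.7, 406.8, 324.2]
orientation: [179.8, 0.3, 5.8]
ft_force: [-0.8, 0.0, 2.8]
grip_width: 0.004
```

Contact at 324.2, as expected (323.7). Pressing on in small steps.

step_arm(rows=[{"xyz": [0,0,0.05],"twist": 0},{"xyz": [0,0,0.08],"twist": 0}])

```text
clock: 24.93
tcp_pos: [510.7, 407.0, 324.1]
orientation: [179.8, 0.2, 5.8]
ft_force: [-2.0, 0.8, 2.8]
grip_width: 0.001
```

step_arm(rows=[{"xyz": [0,0,0.05],"twist": 0},{"xyz": [0,0,0.08],"twist": 0}])

```text
clock: 25.1
tcp_pos: [510.7, 407.1, 324.0]
orientation: [179.9, 0.2, 5.8]
ft_force: [-1.3, -0.0, 5.2]
grip_width: -0.0
```

step_arm(rows=[{"xyz": [0,0,0.06],"twist": 0},{"xyz": [0,0,0.12],"twist": 0}])

```text
clock: 25.27
tcp_pos: [510.7, 407.3, 323.7]
orientation: [179.9, 0.2, 5.8]
ft_force: [-2.6, 1.0, 7.6]
grip_width: -0.002
```

step_arm(rows=[{"xyz": [0,0,0.06],"twist": 0},{"xyz": [0,0,0.14],"twist": 0}])

```text
clock: 25.43
tcp_pos: [510.7, 407.4, 323.4]
orientation: [179.9, 0.1, 5.8]
ft_force: [-2.5, -1.2, 9.2]
grip_width: -0.0
```

step_arm(rows=[{"xyz": [0,0,0.08],"twist": 0},{"xyz": [0,0,0.15],"twist": 0},{"xyz": [0,0,0.16],"twist": 0}])

```text
clock: 25.68
tcp_pos: [510.7, 407.6, 323.1]
orientation: [180.0, 0.1, 5.8]
ft_force: [-3.1, -0.5, 8.6]
grip_width: 0.001
```

```bash
python3 - <<'E'
from cell import *
print(get_state()["ft_force"],get_state()["tcp_pos"])
E
```

```text
[-3.14054631 -0.50464603  8.58827058] [510.67673503 407.58055835 323.08921185]
```

step_arm(rows=[{"xyz": [0,0.05,0.1],"twist": 0},{"xyz": [0,0.05,0.18],"twist": 0},{"xyz": [0,0.05,0.19],"twist": 0}])

```text
clock: 25.93
tcp_pos: [510.7, 407.4, 322.7]
orientation: [-180.0, 0.1, 5.8]
ft_force: [-3.3, -0.3, 8.9]
grip_width: -0.003
```

step_arm(rows=[{"xyz": [0,0,0.1],"twist": 0},{"xyz": [0,0,0.2],"twist": 0},{"xyz": [0,0,0.22],"twist": 0},{"xyz": [0,0,0.22],"twist": 0}])

```text
clock: 26.27
tcp_pos: [510.7, 407.6, 322.4]
orientation: [-180.0, 0.0, 5.8]
ft_force: [-3.6, -2.0, 9.1]
grip_width: -0.001
```

step_arm(rows=[{"xyz": [0,0,0.12],"twist": 0},{"xyz": [0,0,0.24],"twist": 0},{"xyz": [0,0,0.27],"twist": 0},{"xyz": [0,0,0.27],"twist": 0}])

```text
clock: 26.6
tcp_pos: [510.6, 407.7, 321.8]
orientation: [-179.9, -0.0, 5.8]
ft_force: [-4.7, -2.1, 10.5]
grip_width: 0.001
```

step_arm(rows=[{"xyz": [0,0,-0.2],"twist": 0},{"xyz": [0,0,-0.6],"twist": 0},{"xyz": [0,0,-1.0],"twist": 0},{"xyz": [0,0,-1.0],"twist": 0}])

```text
clock: 26.93
tcp_pos: [511.0, 407.8, 332.4]
orientation: [-179.9, -0.1, 5.8]
ft_force: [-0.2, 0.4, 0.7]
grip_width: -0.0
```

```bash
python3 - <<'E'
from look import *
st=get_state();print(st["clock"],st["tcp_pos"],st["ft_force"],st["orientation"])
p=T((531.5,409.2,5.8),[(-11.5,0,0)])[0]
look("q",[((p[0],p[1],5.8),wedge(27.5))],{"scene":(235,130,60,110,7)})
E
```

```text
26.9333 [510.96425463 407.78673491 332.38559832] [-0.18283974  0.41972947  0.66371064] [-1.79905890e+02 -9.39074298e-02  5.82692950e+00]
```

View pics/q_scene.png

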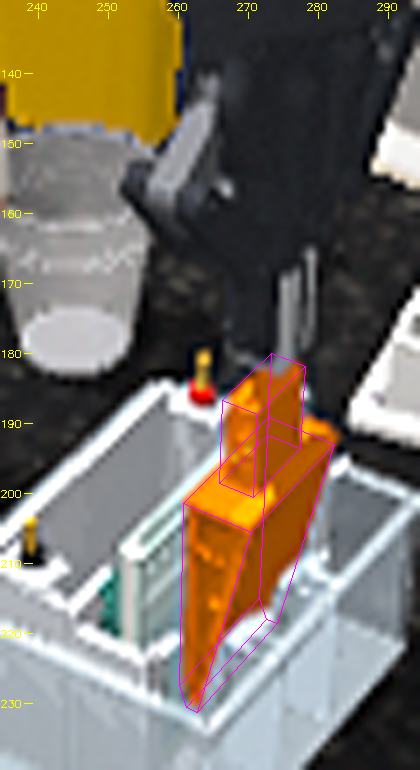

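step_arm(rows=[{"xyz": [0,0.05,0.3],"twist": 0},{"xyz": [0,0.05,0.6],"twist": 0},{"xyz": [0,0.05,0.8],"twist": 0},{"xyz": [0,0.05,0.9],"twist": 0},{"xyz": [0,0.05,0.95],"twist": 0}])

```text
clock: 27.4
tcp_pos: [510.9, 407.2, 321.9]
orientation: [-179.9, -0.0, 5.8]
ft_force: [-0.4, -0.6, 1.0]
grip_width: 0.002
```

step_arm(rows=[{"xyz": [0,0,0.08],"twist": 0},{"xyz": [0,0,0.14],"twist": 0},{"xyz": [0,0,0.14],"twist": 0}])

```text
clock: 27.65
tcp_pos: [510.9, 407.2, 321.9]
orientation: [-179.9, -0.0, 5.8]
ft_force: [-3.1, -1.6, 5.1]
grip_width: 0.001
```

step_arm(rows=[{"xyz": [0,0,0.1],"twist": 0},{"xyz": [0,0,0.18],"twist": 0},{"xyz": [0,0,0.18],"twist": 0}])

```text
clock: 27.9
tcp_pos: [510.9, 407.2, 321.9]
orientation: [-179.9, -0.1, 5.8]
ft_force: [-3.7, -2.6, 8.2]
grip_width: 0.002
```

step_arm(rows=[{"xyz": [0,0,0.12],"twist": 0},{"xyz": [0,0,0.23],"twist": 0},{"xyz": [0,0,0.23],"twist": 0}])

```text
clock: 28.15
tcp_pos: [510.9, 407.4, 321.8]
orientation: [-179.9, -0.1, 5.8]
ft_force: [-3.2, -2.2, 10.1]
grip_width: 0.004
```

step_arm(rows=[{"xyz": [0,0,0.12],"twist": 0},{"xyz": [0,0,0.26],"twist": 0},{"xyz": [0,0,0.26],"twist": 0}])

```text
clock: 28.4
tcp_pos: [511.0, 407.6, 321.4]
orientation: [-179.9, -0.2, 5.9]
ft_force: [-3.9, -2.4, 10.6]
grip_width: -0.0
```

step_arm(rows=[{"xyz": [0,0,-0.2],"twist": 0},{"xyz": [0,0,-1],"twist": 0},{"xyz": [0,0,-3],"twist": 0},{"xyz": [0,0,-6],"twist": 0},{"xyz": [0,0,-9],"twist": 0},{"xyz": [0,0,-11],"twist": 0},{"xyz": [-5,2,-12],"twist": 0},{"xyz": [-8,6,-12],"twist": 0},{"xyz": [-10,10,-12],"twist": 0},{"xyz": [-10,13,-12],"twist": 0},{"xyz": [-10,15,-12],"twist": 0},{"xyz": [-10,15,-12],"twist": 0}])

```text
clock: 29.4
tcp_pos: [425.9, 244.3, 440.8]
orientation: [180.0, -0.2, 5.6]
ft_force: [1.1, 1.1, -0.2]
grip_width: 0.005
```

```bash
python3 - <<'E'
from look import *
st=get_state();print(st["clock"],st["tcp_pos"],st["ft_force"])
p=T((531.5,409.2,5.8),[(-11.2,0,0)])[0];c=T((531.5,409.2,5.8),[(-4.3,0,0)])[0]
look("z",[((p[0],p[1],5.8),wedge(27)),((c[0],c[1],5.8),box(-4.5,4.5,-50,50,7,107))],{"scene":(220,140,80,100,6),"top":(215,165,75,70,10)})
s=load("z_scene");crop(s,200,120,130,110,5,"zz.png")
E
```

```text
29.4 [425.93965248 244.32740526 440.77642894] [ 1.06337687  1.09250849 -0.16479468]
```

View pics/z_scene.png

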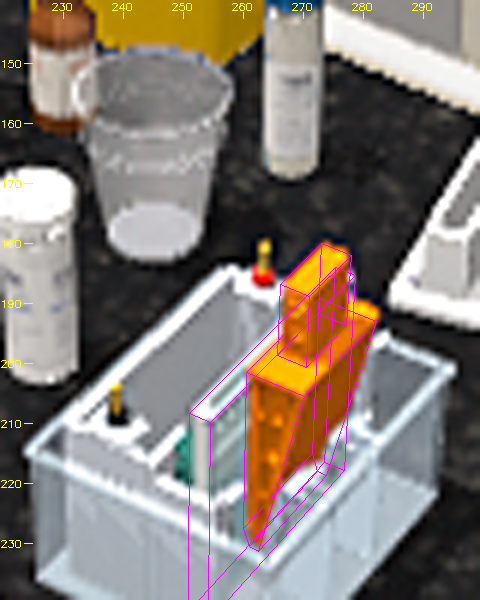

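View pics/z_top.png

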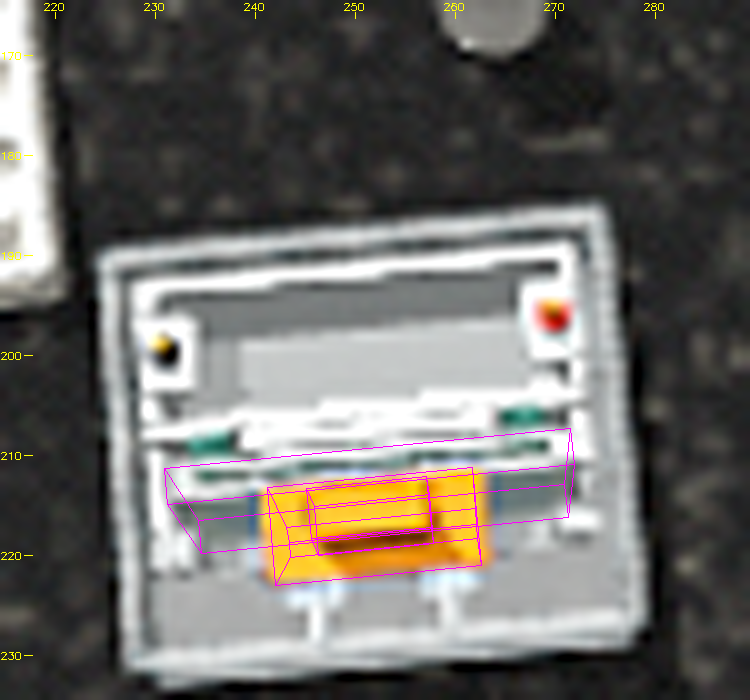

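View pics/zz.png

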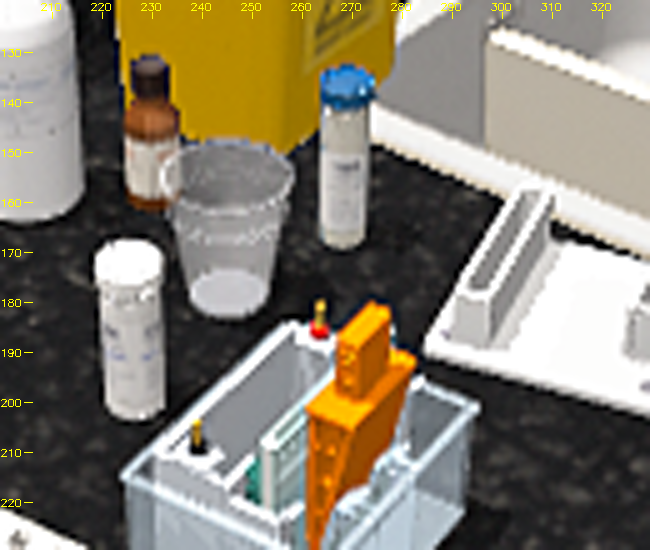

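```bash
python3 -c "
from cell import *
print(sign_off())"
```

```text
the job is handed in; nothing more can be done
None
```

The gel tank is set up and the job is handed in at about 29.5 s of the 67 s allowed. No verdict comes back, so whether it passes is not confirmed.

**Cassette:** I took it from the rack and lowered it into the core's slot. It touched the floor at the expected height with about 6 N, and I let it go. The pictures show it upright at the gasket.

**Wedge:** I used the larger orange piece from the rack, not the one lying flat. It was lowered into the gap, where it bit with its tip about 33 mm over the bench and the push rose about 2.5 N per mm. I released it there and tapped the tab twice with the closed fingers. Each tap reached about 10.5 N down, within the 9 to 12 N wanted. On the second tap it did not move at 8 N and only began to slip at about 10 N.

**Last checks:**
- The final pictures from both cameras show the wedge upright and roughly mid-width, with its tip about 27 mm over the bench by the fitted outline.
- The cup and both vials stand where they were, and the arm is clear of everything.
- I could not measure the wedge's own force on the cassette; I reckon about 12 N from the push and the stated friction.
- During the taps the tool also pushed 3 to 5 N towards the gasket.
- The two cameras disagreed by a few mm, which I corrected by fitting both together.

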